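# Unclamp the drawer divider and set it up for gluing

### The arm

A 7-joint arm with a two-finger parallel gripper is mounted at the origin on the work surface. World frame = base frame: x ahead of the robot, y to its left, z up, the work surface at z = 0. Lengths are in m, angles in rad, forces in N, time in s.
With the tool pointing down it reaches from about 0.425 to 0.925 m from the base axis. Payload 6.8 kg.
Tool frame: the origin (TCP) lies at the very end of the fingers, on their centre line; the grasp point (between the pads) lies 19 mm behind it (bot.grasp_offset is the distance from the TCP to the grasp point, in m); z points along the fingers, y is the direction in which the jaws open and shut (so a half turn about z gives the same grasp; the last joint's range is limited). The gripper opens to 85 mm and grips with 20 to 120 N. Pads are 22 mm wide; open, the fingers measure 114 mm over their backs; the gripper's body (76 mm by 85 mm) begins 54 mm behind the grasp point. The pads swing forward as they close: fully open they stand 13 mm farther back than shut.
Start: joints at [-1.209, 0.477, 0.022, 1.555, -0.011, 1.109, -0.083], TCP at [0.306, 0.602, 0.231] pointing down, gripper open.
Joint ranges: [-2.96, 2.96], [-0.34, 2.1], [-1.41, 1.46], [0.24, 2.44], [-1.37, 4.51], [0.17, 1.92], [-2.96, 2.96]. Speed limits (rad/s): [2.39, 2.39, 3.14, 3.14, 3.14, 3.14, 3.14].

### API

Orientations are given as a unit quaternion [w, x, y, z].
In Python, from station import monitor, cams, bot, finder gives the robot as it stands.
- The arm moves only by the tool jog_arm, never from a script. Its argument "plan" is a list of rows, each an object of numbers: "x", "y", "z": the shift along the tool's x, y, z as a fraction of full scale; "wx", "wy", "wz": the turn, a rotation vector about the tool's x, y, z as a fraction of full scale. A call has 1 to 12 rows; each row is the pose to reach, as a shift and turn from the pose measured when the call began, along the tool's axes at that moment, turning the shorter way round; what a row does not reach only later rows make up. Full scale, the value 1, is 20 cm for a shift and 180 degrees for a turn. A row lasts 1/12 s, in which the tool goes at most 41.7 mm and 7.16 degrees, less where a joint would pass 70% of its speed; a pose out of reach is approached as far as the arm can. A call with a number of a shift or a turn outside -1 to 1 is refused whole. A call with a gripper value outside its range is refused whole. "hand" is the opening, from -1 (shut) to 1 (fully open), set as the call begins (left out, the last holds). The fingers move at their own pace and stop on an object; "grip_force" is the grip in N (left out, the last holds). Time passes only in rows, so rows that repeat a pose let the fingers close. It gives the time, the measured TCP pose, the force and the opening at its end, in the units of the state.
- monitor.get_obs(): the state, without advancing time (a new reading comes with each control period).
- cams.read_camera(name): name is "scene" or "top" or "wrist"; returns the picture (400x640x3 uint8, red, green, blue); there is no depth.
- cams.get_calibration(name): a dict with "fx", "fy", "cx", "cy" (pixels), "extrinsics" (4x4, takes a point from world to camera coordinates). Camera axes: x right, y down, z forward; pixel columns grow to the right and rows downward; lengths in m; the calibration is good to about 2 mm. A picture is of the moment at which its call begins: read the wrist's pose just before it. get_calibration takes no time and is no camera call; for the wrist camera it gives the pose at the moment of the call.
- bot.hand_in(): hands the job in, once; it reports no verdict.
Trained networks look in the newest picture that a camera, given by its name, has taken for a name from the list of things; names that differ only in an ending like _2 or _b are one class to them, and where a whole thing is asked for, a point or a joint stands for the part that bears it (a point fixed in the world has none). Each returns a list of dicts, best first, with "confidence" (0 to 1); they miss things now and then, are a little off and sometimes report something else, mostly with a low value. They report only what shows in the picture. A call takes as long as a camera call.
- finder.find_in(camera, target): "bbox" ([left, top, width, height] in pixels, round what is visible of it).
- finder.place_of(camera, target): "location" ([column, row] in pixels: a listed point, or the origin of a listed thing).
The state is a dict: "t": time; "q": joint angles; "joint_vel": joint speeds; "joint_torque": joint torques, N m; "eef_pos": TCP position; "tool_rot": TCP orientation; "contact_force": force on the tool from outside, world axes, zero at the start; "torque": the same for the moment, N m; "gripper_width": opening from 0.0 (shut) to 1.0 (fully open).
Only numpy, scipy, OpenCV 4.12 (cv2) and the standard library are available. Lean on these libraries where they do the work, as an engineer would, in place of code of your own. Each camera call takes 0.05 s, during which the arm holds its last target. There are 200 camera calls.

### The job

The drawer divider stands in the cam clamp: swing the clamp's lever fully open and leave it open, lift the divider out and stand it on its edge on the table inside the three-sided drawer frame, midway between the two sides, parallel to them, with its end against the back. Then stand the angle bracket on its foot inside the frame with its flat face snug against the divider's left face (left as seen looking in from the open front), half-way along it, to hold it square, without shifting the divider. Leave the frame and all the other things where they are.

Things in the scene. Friction and masses are not known exactly. Their poses are not given: they have to be found in the camera images.
- cam_lever (a joint): Angle (rad) of the cam clamp's dark wooden lever: about 0 = closed (along the clamped board); grows as it swings level, outward from the board, to its stop at 1.75 = fully open. At angle a it points along (-sin a, cos a) in the x, y of clamp_seat. Stays where left; takes about 2 N at the knob. Opening draws the sliding jaw back 5 mm; closed, it grips the divider hard.
- cam_pivot (a point): Vertical pivot axis of the lever, at the height of the middle of the knob (58 mm above the table); fixed.
- lever_knob (a point): Middle of the upright round knob at the lever's end: 22 mm diameter, from 36 to 75 mm above the table, 95 mm from the pivot axis. The lever under it is 18 mm wide, its top 36 mm above the table.
- clamp_seat (a point): Centre of the seat of the cam clamp (fixed to the table), 53 mm up, where the divider's centre starts. y runs along the jaws, x from sliding jaw and lever (-x) to the fixed fence (+x). Plywood base 175 x 220 mm, 18 mm thick; jaw tops 48 mm above the table; fence 200 mm, sliding jaw 130 mm long. With the lever open the slot is 17 mm wide.
- divider_c (a point): Centre of the drawer divider, a plain plywood board 12 mm thick (its x), 180 mm long (its y), 70 mm high (z, up), about 0.1 kg. It starts on its edge in the cam clamp, its underside 18 mm and its top 88 mm above the table. Both faces and both ends are alike.
- drawer_frame: Loose three-sided drawer frame of 12 mm plywood, 70 mm high, 0.55 kg: two sides and a back, no front, no bottom. Origin on the table, middle of the inside; x points from the open front to the back, y to the left side. Inner faces: sides at y = +115 and -115 mm, back at x = +90 mm; sides' front ends at x = -90 mm, so the divider fills the depth.
- bracket_c (a point): Webbed aluminium angle bracket on its foot, 0.3 kg; point 37.5 mm up inside its central upright web, by which it is picked. Web: 14 mm thick (y), x -15 to +22 mm, top 62 mm up, outer edge sloping to the foot. Upright plate: 70 mm wide (y), 75 mm tall, x +22 to +30 mm; its flat working face looks to +x. Foot: 70 mm wide, 8 mm thick, from x -35 mm.
- bracket_face (a point): Centre of the bracket's flat working face (70 wide x 75 mm tall), 30 mm from bracket_c along x; x points out of the face.
- glue_bottle: Bystander: white glue bottle with a nozzle, 52 mm diameter, 150 mm tall, standing; origin at the centre of its underside.
- speed_square: Bystander: yellow triangular carpenter's square, legs 180 mm, 21 mm high, lying flat; origin on the table near the middle of its long side.
- pencil: Bystander: flat carpenter's pencil, 171 mm long, 12 mm wide, 8 mm high, lying inside the drawer frame in its right half; origin under its middle, x along it.
- tape_measure: Bystander: tape measure, 85 x 46 mm, 60 mm high; origin at the centre of its underside.
- screwdriver: Bystander: screwdriver lying on the far part of the table; x axis along it, blade to +x.

How it is judged:
By the outcome, as a careful person would: the job done as asked, in the order asked, and still so for the second after the job is handed in, with the robot touching nothing.
It also fails if it takes over 69 s, if anything falls off the work surface, if the arm or the gripper's body presses on something with over 40 N, if the wrist force passes 120 N, or if a joint passes its speed limit or range.

## Working session

There is one attempt and no reset: what is moved stays moved. The work goes in short steps, Python scripts to look and compute and a tool call to move; the robot and the scene stay as the last step left them, time stands still between calls to the robot, and variables do not carry over. Pictures are saved under pics/ and viewed, about 8 in all and at most 12, crops included, and the job is handed in when it is done.

Besides the shell and the picture viewer there is one more tool, called after "Emit:" by a JSON object that holds its "op" and its "data". jog_arm: Moves the arm, as the interface text tells. Shift numbers are shares of 20 cm and turn numbers shares of 180 degrees, none past 1 either way. Its arguments: {"type":"object","properties":{"plan":{"type":"array","items":{"type":"object","properties":{"x":{"type":"number","minimum":-1,"maximum":1},"y":{"type":"number","minimum":-1,"maximum":1},"z":{"type":"number","minimum":-1,"maximum":1},"wx":{"type":"number","minimum":-1,"maximum":1},"wy":{"type":"number","minimum":-1,"maximum":1},"wz":{"type":"number","minimum":-1,"maximum":1}}}},"hand":{"type":"number"},"grip_force":{"type":"number"}},"required":["plan"]}

```bash
mkdir -p pics; ls
cat > h.py <<'E'
import numpy as np, cv2, json
from station import monitor, cams, bot, finder
from scipy.spatial.transform import Rotation as R
def cal(n):
    c=cams.get_calibration(n); return c, np.array(c["extrinsics"])
def ray(n,px,z):
    c,T=cal(n); d=np.array([(px[0]-c["cx"])/c["fx"],(px[1]-c["cy"])/c["fy"],1.])
    Rw=T[:3,:3].T; o=-Rw@T[:3,3]; d=Rw@d; return o+d*(z-o[2])/d[2]
def proj(n,P):
    c,T=cal(n); p=np.atleast_2d(P)@T[:3,:3].T+T[:3,3]
    return np.c_[p[:,0]/p[:,2]*c["fx"]+c["cx"],p[:,1]/p[:,2]*c["fy"]+c["cy"]]
def save(n,f,img=None,s=1):
    im=cams.read_camera(n) if img is None else img
    cv2.imwrite(f"pics/{f}.png",cv2.cvtColor(im,cv2.COLOR_RGB2BGR)); return im
def tool():
    o=monitor.get_obs(); q=np.array(o["tool_rot"]); return o,np.array(o["eef_pos"]),R.from_quat(q[[1,2,3,0]])
E
python3 - <<'E'
from h import *
o,p,r=tool(); print(o["t"],p,r.as_matrix().round(3).tolist(),o["contact_force"])
for n in("scene","top"):
    save(n,n+"0"); c,T=cal(n); print(n,c["fx"],c["cx"],c["cy"],"cam at",(-T[:3,:3].T@T[:3,3]).round(3))
    for t in("cam_pivot","lever_knob","clamp_seat","divider_c","drawer_frame","bracket_c","bracket_face","pencil","glue_bottle","tape_measure","speed_square"):
        z={"cam_pivot":.058,"lever_knob":.058,"clamp_seat":.053,"divider_c":.053,"bracket_c":.0375,"bracket_face":.0375}.get(t,0)
        for d in finder.place_of(n,t)[:2]: print(t,round(d["confidence"],2),np.round(d["location"],1),ray(n,d["location"],z).round(4))
E
```

```text
pics
0.0 [0.30532643 0.60132842 0.23032659] [[-0.892, 0.453, -0.001], [0.453, 0.892, -0.002], [-0.0, -0.002, -1.0]] [ 1.0478523   0.06352887 -0.69113288]
scene 398.7297397617576 325.6392789565206 199.24959456957168 cam at [1.262 0.291 0.71 ]
cam_pivot 0.77 [228.5 171.6] [ 0.4761 -0.3038  0.058 ]
lever_knob 0.56 [258.4 177. ] [ 0.4663 -0.2121  0.058 ]
clamp_seat 0.74 [211.2 184.4] [ 0.5426 -0.3181  0.053 ]
divider_c 0.74 [213.3 183.2] [ 0.5355 -0.316   0.053 ]
drawer_frame 0.76 [420.3 268.3] [0.5766 0.2787 0.    ]
bracket_c 0.77 [336.  213.7] [0.5085 0.0384 0.0375]
bracket_face 0.79 [333.9 208.2] [0.4895 0.0254 0.0375]
pencil 0.73 [386.3 263.8] [ 0.5938  0.2001 -0.    ]
pencil 0.46 [215.1 185. ] [ 0.4826 -0.3549  0.    ]
glue_bottle 0.66 [311.7 269.7] [0.6794 0.0422 0.    ]
tape_measure 0.76 [351.4 203.1] [0.4056 0.0487 0.    ]
tape_measure 0.31 [307.6 301.6] [0.7669 0.0697 0.    ]
speed_square 0.91 [261.2 149.8] [ 0.2506 -0.3263  0.    ]
speed_square 0.74 [226.7 171.5] [ 0.408  -0.3621  0.    ]
top 447.17962543930304 314.2876191755688 201.49058529525203 cam at [ 0.43  -0.003  1.183]
lever_knob 0.63 [393.7 210.9] [ 0.4803 -0.2246  0.058 ]
clamp_seat 0.91 [427.9 190.1] [ 0.5312 -0.3152  0.053 ]
divider_c 0.69 [430.3 183.8] [ 0.5472 -0.3221  0.053 ]
drawer_frame 0.33 [390.4 214.7] [ 0.473  -0.2269  0.    ]
bracket_c 0.6 [286.5 203. ] [0.5088 0.0463 0.0375]
bracket_face 0.89 [295.6 211.2] [0.4872 0.0235 0.0375]
pencil 0.81 [233.3 173.4] [0.5939 0.1872 0.    ]
pencil 0.71 [433.6 298.8] [ 0.2494 -0.3318  0.    ]
glue_bottle 0.82 [288.8 140.2] [0.6797 0.0379 0.    ]
tape_measure 0.73 [286.3 246.7] [0.3962 0.0511 0.    ]
tape_measure 0.71 [295.9 212.7] [0.4851 0.0236 0.    ]
speed_square 0.95 [429.2 299.7] [ 0.2474 -0.3201  0.    ]
```

View pics/top0.png

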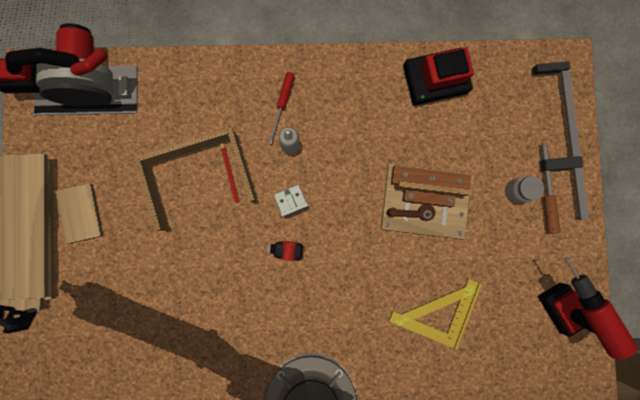

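View pics/scene0.png

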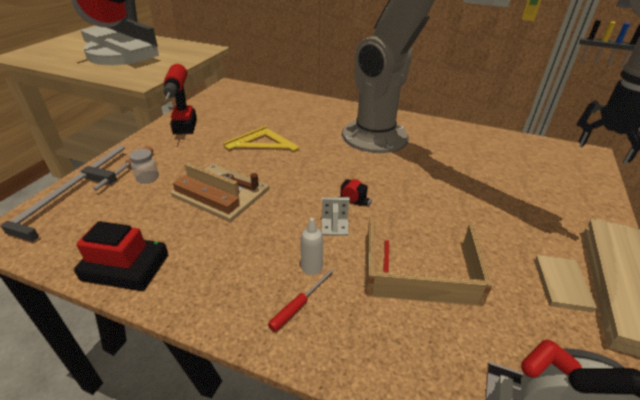

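The top picture shows the frame opening towards the robot, with corners at about (142,160) and (232,133). The bracket is at (291,202) and the clamp at (428,200), with its lever closed and the knob at (392,212). The scene picture agrees. The pencil lies along the frame's right side. Next I'll find the wrist camera's offset and plan a look along the way.

```bash
cat >> h.py <<'E'
def plan(*wps,frm=None):
    """wps: (x,y,z,yaw_of_tool_y_deg). prints tool-frame fractions from the given/measured pose, upright tool, chaining"""
    o,p,r=tool()
    for i,w in enumerate(wps):
        w=np.array(w,float); a=np.radians(w[3]); y=np.array([np.cos(a),np.sin(a),0]); z=np.array([0,0,-1.]); t=R.from_matrix(np.c_[np.cross(y,z),y,z])
        s=r.inv().apply(w[:3]-p)/.2; v=(r.inv()*t).as_rotvec()/np.pi
        print(i,"shift",s.round(4),"turn",v.round(4),"rows>=",round(max(np.linalg.norm(s)*.2/.0417,np.linalg.norm(v)*180/7.16),1))
        if frm=="chain": p=w[:3]; r=t
E
python3 - <<'E'
from h import *
o,p,r=tool(); c,T=cal("wrist"); ow=-T[:3,:3].T@T[:3,3]
print("cam in tool",r.inv().apply(ow-p).round(4),"axes(cols x,y,z) in tool",(r.as_matrix().T@T[:3,:3].T).round(3).tolist(),c["fx"])
plan((.42,.40,.30,63),(.50,.23,.33,63),(.47,.06,.30,30),(.44,-.10,.28,0),(.46,-.25,.28,-8),frm="chain")
E
```

```text
cam in tool [ 0.0678  0.0004 -0.1431] axes(cols x,y,z) in tool [[-0.0, -0.963, -0.269], [1.0, -0.0, -0.001], [0.001, -0.269, 0.963]] 295.40147725325676
0 shift [-0.9671 -0.6411 -0.3435] turn [ 0.     -0.      0.0005] rows>= 5.8
1 shift [-0.7423 -0.5758 -0.15  ] turn [0. 0. 0.] rows>= 4.6
2 shift [-0.2522 -0.8255  0.15  ] turn [0.     0.     0.1833] rows>= 4.6
3 shift [-0.6178 -0.5299  0.1   ] turn [0.     0.     0.1667] rows>= 4.2
4 shift [-0.75  0.1   0.  ] turn [0.     0.     0.0444] rows>= 3.6
```

Emit:
{"op": "jog_arm", "data": {"plan": [{"x": -0.967,"y": -0.641,"z": -0.344},{"x": -0.967,"y": -0.641,"z": -0.344},{"x": -0.967,"y": -0.641,"z": -0.344},{"x": -0.967,"y": -0.641,"z": -0.344},{"x": -0.967,"y": -0.641,"z": -0.344},{"x": -0.967,"y": -0.641,"z": -0.344},{"x": -0.967,"y": -0.641,"z": -0.344}]}}

```text
invalid input at $.plan[0]: expected keys x, y, z, wx, wy, wz
```

Emit:
{"op": "jog_arm", "data": {"plan": [{"x": -0.742,"y": -0.576,"z": -0.15},{"x": -0.742,"y": -0.576,"z": -0.15},{"x": -0.742,"y": -0.576,"z": -0.15},{"x": -0.742,"y": -0.576,"z": -0.15},{"x": -0.742,"y": -0.576,"z": -0.15},{"x": -0.742,"y": -0.576,"z": -0.15},{"x": -0.742,"y": -0.576,"z": -0.15},{"x": -0.742,"y": -0.576,"z": -0.15}]}}

```text
invalid input at $.plan[0]: expected keys x, y, z, wx, wy, wz
```

Run:
```python
from h import *
o,p,r=tool(); print(o["t"],p,np.abs(o["joint_vel"]).max())
save("wrist","w1")
for t in("drawer_frame","bracket_c","bracket_face","pencil","glue_bottle","tape_measure"):
    z={"bracket_c":.0375,"bracket_face":.0375}.get(t,0)
    for d in finder.place_of("wrist",t)[:1]: print(t,round(d["confidence"],2),np.round(d["location"],1),ray("wrist",d["location"],z).round(4))
np.save("w1.npy",cal("wrist")[1])
plan((.47,.06,.30,30),(.44,-.10,.28,0),(.46,-.25,.28,-8),frm="chain")
```

```text
1.2 [0.30557817 0.60190168 0.23131546] 0.0017528211192872059
0 shift [-1.9597 -2.0438 -0.3436] turn [ 0.     -0.      0.1838] rows>= 13.7
1 shift [-0.6178 -0.5299  0.1   ] turn [0.     0.     0.1667] rows>= 4.2
2 shift [-0.75  0.1   0.  ] turn [0.     0.     0.0444] rows>= 3.6
```

View pics/w1.png

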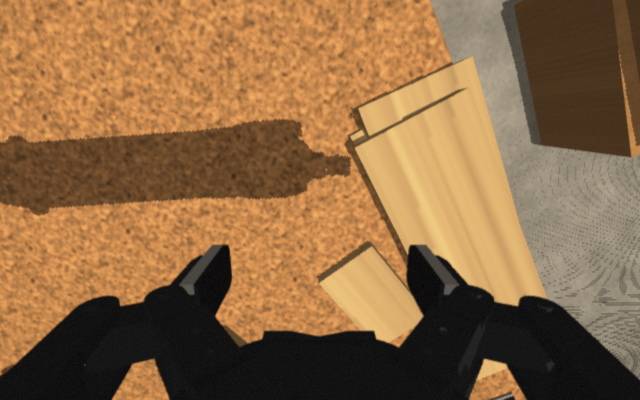

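All six keys are required. The fingers block the lower half of the wrist view, so I'll turn the tool (yaw -71°) to look outward.

Run:
```python
from h import *
plan((.37,.47,.30,20),(.42,.36,.33,-30),(.43,.22,.33,-71),(.44,.02,.33,-71),(.42,-.14,.33,-71),(.41,-.29,.32,-71),frm="chain")
```

```text
0 shift [-0.5858 -0.4422 -0.3435] turn [ 0.     -0.      0.2394] rows>= 6.0
1 shift [-0.6023  0.0468 -0.15  ] turn [0.     0.     0.2778] rows>= 7.0
2 shift [-0.5812  0.3933  0.    ] turn [0.     0.     0.2278] rows>= 5.7
3 shift [-0.2783  0.9618  0.    ] turn [0. 0. 0.] rows>= 4.8
4 shift [-0.355   0.7239  0.    ] turn [0. 0. 0.] rows>= 3.9
5 shift [-0.2915  0.6929  0.05  ] turn [0. 0. 0.] rows>= 3.6
```

Emit:
{"op": "jog_arm", "data": {"plan": [{"x": -0.586,"y": -0.442,"z": -0.344,"wx": 0,"wy": 0,"wz": 0.239},{"x": -0.586,"y": -0.442,"z": -0.344,"wx": 0,"wy": 0,"wz": 0.239},{"x": -0.586,"y": -0.442,"z": -0.344,"wx": 0,"wy": 0,"wz": 0.239},{"x": -0.586,"y": -0.442,"z": -0.344,"wx": 0,"wy": 0,"wz": 0.239},{"x": -0.586,"y": -0.442,"z": -0.344,"wx": 0,"wy": 0,"wz": 0.239},{"x": -0.586,"y": -0.442,"z": -0.344,"wx": 0,"wy": 0,"wz": 0.239},{"x": -0.586,"y": -0.442,"z": -0.344,"wx": 0,"wy": 0,"wz": 0.239}]}}

```text
t: 2.13
eef_pos: [0.3705, 0.4696, 0.3008]
tool_rot: [-0.0, 0.575, 0.818, 0.001]
contact_force: [-0.6, 0.8, 0.4]
gripper_width: 0.997
```

Emit:
{"op": "jog_arm", "data": {"plan": [{"x": -0.602,"y": 0.047,"z": -0.15,"wx": 0,"wy": 0,"wz": 0.278},{"x": -0.602,"y": 0.047,"z": -0.15,"wx": 0,"wy": 0,"wz": 0.278},{"x": -0.602,"y": 0.047,"z": -0.15,"wx": 0,"wy": 0,"wz": 0.278},{"x": -0.602,"y": 0.047,"z": -0.15,"wx": 0,"wy": 0,"wz": 0.278},{"x": -0.602,"y": 0.047,"z": -0.15,"wx": 0,"wy": 0,"wz": 0.278},{"x": -0.602,"y": 0.047,"z": -0.15,"wx": 0,"wy": 0,"wz": 0.278},{"x": -0.602,"y": 0.047,"z": -0.15,"wx": 0,"wy": 0,"wz": 0.278},{"x": -0.602,"y": 0.047,"z": -0.15,"wx": 0,"wy": 0,"wz": 0.278}]}}

```text
t: 2.8
eef_pos: [0.4197, 0.3597, 0.3305]
tool_rot: [-0.0, 0.867, 0.498, 0.0]
contact_force: [-0.9, -0.3, 0.1]
gripper_width: 1.0
```

Emit:
{"op": "jog_arm", "data": {"plan": [{"x": -0.581,"y": 0.393,"z": 0,"wx": 0,"wy": 0,"wz": 0.228},{"x": -0.581,"y": 0.393,"z": 0,"wx": 0,"wy": 0,"wz": 0.228},{"x": -0.581,"y": 0.393,"z": 0,"wx": 0,"wy": 0,"wz": 0.228},{"x": -0.581,"y": 0.393,"z": 0,"wx": 0,"wy": 0,"wz": 0.228},{"x": -0.581,"y": 0.393,"z": 0,"wx": 0,"wy": 0,"wz": 0.228},{"x": -0.581,"y": 0.393,"z": 0,"wx": 0,"wy": 0,"wz": 0.228},{"x": -0.581,"y": 0.393,"z": 0,"wx": 0,"wy": 0,"wz": 0.228},{"x": -0.581,"y": 0.393,"z": 0,"wx": 0,"wy": 0,"wz": 0.228}]}}

```text
t: 3.47
eef_pos: [0.4288, 0.2201, 0.3304]
tool_rot: [-0.0, 0.986, 0.166, 0.0]
contact_force: [0.1, -0.1, 0.6]
gripper_width: 0.998
```

```bash
cat > look.py <<'E'
import sys; from h import *
f=sys.argv[1]; o,p,r=tool(); print(o["t"],p.round(4),np.abs(o["joint_vel"]).max().round(4),"tooly",np.degrees(np.arctan2(*r.apply([0,1,0])[[1,0]])).round(2),"tilt",r.apply([0,0,1]).round(4))
save("wrist",f); np.save(f+".npy",cal("wrist")[1])
for t in sys.argv[2:]:
    z={"bracket_c":.0375,"bracket_face":.0375,"cam_pivot":.058,"lever_knob":.058,"clamp_seat":.053,"divider_c":.053}.get(t,0)
    for d in finder.place_of("wrist",t)[:1]: print(t,round(d["confidence"],2),np.round(d["location"],1),ray("wrist",d["location"],z).round(4))
E
python3 look.py w2 drawer_frame bracket_c bracket_face pencil
```

```text
3.4667 [0.4288 0.2201 0.3304] 0.0059 tooly -70.89 tilt [ 4.e-04  6.e-04 -1.e+00]
bracket_c 0.57 [457.2 148.3] [0.5154 0.0356 0.0375]
bracket_face 0.84 [452.5 167.3] [0.4875 0.0297 0.0375]
pencil 0.85 [369.6  59.9] [0.5922 0.1966 0.    ]
```

View pics/w2.png

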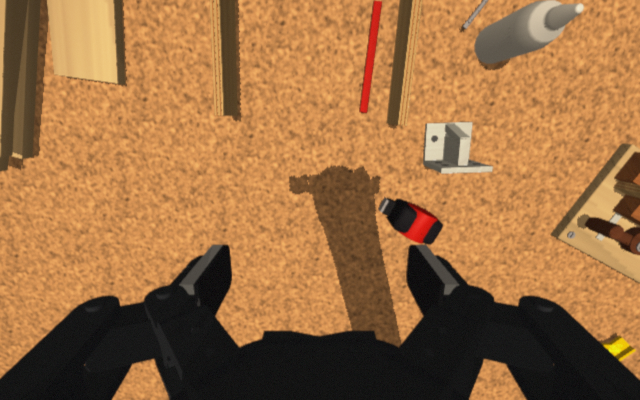

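This shows the frame sides at columns 228 and 402, the pencil at (370,60), and the bracket at (455,150) with its plate facing the robot. The frame's back is out of view, so I'll move further out.

Run:
```python
from h import *
plan((.53,.262,.35,-71),(.43,.05,.30,-71),(.42,-.12,.32,-71),(.42,-.27,.32,-71),frm="chain")
```

```text
0 shift [ 0.5465 -0.0357 -0.0984] turn [-0.0001 -0.0001 -0.001 ] rows>= 2.7
1 shift [-0.8179  0.8395  0.25  ] turn [0. 0. 0.] rows>= 5.7
2 shift [-0.324   0.7874 -0.1   ] turn [0. 0. 0.] rows>= 4.1
3 shift [-0.2442  0.7091  0.    ] turn [0. 0. 0.] rows>= 3.6
```

Emit:
{"op": "jog_arm", "data": {"plan": [{"x": 0.547,"y": -0.036,"z": -0.098,"wx": 0,"wy": 0,"wz": 0},{"x": 0.547,"y": -0.036,"z": -0.098,"wx": 0,"wy": 0,"wz": 0},{"x": 0.547,"y": -0.036,"z": -0.098,"wx": 0,"wy": 0,"wz": 0},{"x": 0.547,"y": -0.036,"z": -0.098,"wx": 0,"wy": 0,"wz": 0},{"x": 0.547,"y": -0.036,"z": -0.098,"wx": 0,"wy": 0,"wz": 0},{"x": 0.547,"y": -0.036,"z": -0.098,"wx": 0,"wy": 0,"wz": 0}]}}

```text
t: 4.22
eef_pos: [0.5296, 0.2618, 0.3494]
tool_rot: [0.0, 0.986, 0.164, -0.0]
contact_force: [-0.1, -0.4, -0.4]
gripper_width: 1.0
```

```bash
python3 look.py w3 drawer_frame pencil
```

```text
4.2167 [0.5296 0.2618 0.3494] 0.025 tooly -71.14 tilt [-9.e-04 -6.e-04 -1.e+00]
drawer_frame 0.49 [368.1 133.4] [0.5928 0.1984 0.    ]
pencil 0.97 [367.5 135.5] [0.5895 0.1982 0.    ]
```

Emit:
{"op": "jog_arm", "data": {"plan": [{"x": -0.818,"y": 0.84,"z": 0.25,"wx": 0,"wy": 0,"wz": 0},{"x": -0.818,"y": 0.84,"z": 0.25,"wx": 0,"wy": 0,"wz": 0},{"x": -0.818,"y": 0.84,"z": 0.25,"wx": 0,"wy": 0,"wz": 0},{"x": -0.818,"y": 0.84,"z": 0.25,"wx": 0,"wy": 0,"wz": 0},{"x": -0.818,"y": 0.84,"z": 0.25,"wx": 0,"wy": 0,"wz": 0},{"x": -0.818,"y": 0.84,"z": 0.25,"wx": 0,"wy": 0,"wz": 0},{"x": -0.818,"y": 0.84,"z": 0.25,"wx": 0,"wy": 0,"wz": 0},{"x": -0.818,"y": 0.84,"z": 0.25,"wx": 0,"wy": 0,"wz": 0}]}}

```text
t: 5.03
eef_pos: [0.4273, 0.0485, 0.2999]
tool_rot: [-0.002, 0.987, 0.163, 0.0]
contact_force: [0.0, 0.6, 0.3]
gripper_width: 1.003
```

```bash
python3 look.py w4 bracket_c bracket_face
```

```text
5.0333 [0.4273 0.0485 0.2999] 0.0506 tooly -71.29 tilt [-5.0e-04  3.5e-03 -1.0e+00]
bracket_c 0.69 [352.7 104.6] [0.521  0.0357 0.0375]
bracket_face 0.81 [348.4 127.7] [0.4917 0.0309 0.0375]
```

Emit:
{"op": "jog_arm", "data": {"plan": [{"x": -0.324,"y": 0.787,"z": -0.1,"wx": 0,"wy": 0,"wz": 0},{"x": -0.324,"y": 0.787,"z": -0.1,"wx": 0,"wy": 0,"wz": 0},{"x": -0.324,"y": 0.787,"z": -0.1,"wx": 0,"wy": 0,"wz": 0},{"x": -0.324,"y": 0.787,"z": -0.1,"wx": 0,"wy": 0,"wz": 0},{"x": -0.324,"y": 0.787,"z": -0.1,"wx": 0,"wy": 0,"wz": 0}]}}

```text
t: 5.6
eef_pos: [0.4189, -0.1253, 0.3215]
tool_rot: [0.0, 0.987, 0.161, 0.002]
contact_force: [0.7, -0.1, 0.2]
gripper_width: 0.999
```

Emit:
{"op": "jog_arm", "data": {"plan": [{"x": -0.244,"y": 0.709,"z": 0,"wx": 0,"wy": 0,"wz": 0},{"x": -0.244,"y": 0.709,"z": 0,"wx": 0,"wy": 0,"wz": 0},{"x": -0.244,"y": 0.709,"z": 0,"wx": 0,"wy": 0,"wz": 0},{"x": -0.244,"y": 0.709,"z": 0,"wx": 0,"wy": 0,"wz": 0},{"x": -0.244,"y": 0.709,"z": 0,"wx": 0,"wy": 0,"wz": 0},{"x": -0.244,"y": 0.709,"z": 0,"wx": 0,"wy": 0,"wz": 0}]}}

```text
t: 6.1
eef_pos: [0.4182, -0.2764, 0.3215]
tool_rot: [0.001, 0.987, 0.159, 0.001]
contact_force: [0.6, 0.5, -0.3]
gripper_width: 1.003
```

```bash
python3 look.py w5 cam_pivot lever_knob clamp_seat divider_c
python3 - <<'E'
import cv2,numpy as np
a=[cv2.imread(f"pics/w{i}.png") for i in (3,4,5)]
cv2.imwrite("pics/m1.png",np.vstack([np.hstack([a[0][:300,100:500],a[1][:300,200:600]]),np.hstack([a[2][:300,:640],np.zeros((300,160,3),np.uint8)])]))
E
```

```text
6.1 [ 0.4182 -0.2764  0.3215] 0.0468 tooly -71.65 tilt [ 0.0019 -0.0026 -1.    ]
cam_pivot 0.59 [359.4 137. ] [ 0.475  -0.3131  0.058 ]
lever_knob 0.64 [291.3 110.9] [ 0.4781 -0.2153  0.058 ]
clamp_seat 0.71 [379.8  93. ] [ 0.537  -0.3184  0.053 ]
divider_c 0.77 [376.4  93.8] [ 0.5346 -0.3146  0.053 ]
```

View pics/m1.png

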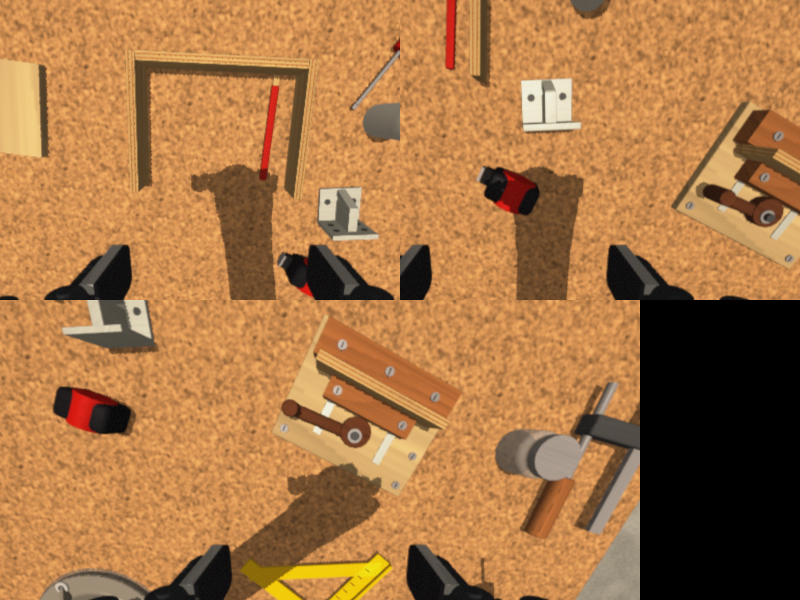

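The montage shows the frame with its back at top, the bracket at w4 (353,104), and the clamp at w5 with the knob at (291,108) and pivot at (355,135). I'll refine all the poses by fitting edges.

```bash
cat > fit.py <<'E'
from h import *
from scipy.optimize import minimize
def seg(pts,n=40): return np.vstack([np.linspace(a,b,n) for a,b in zip(pts[:-1],pts[1:])])
def rect(x0,x1,y0,y1,z): return seg([(x0,y0,z),(x1,y0,z),(x1,y1,z),(x0,y1,z),(x0,y0,z)])
FRAME=np.vstack([seg([(-.09,s*.115,.07),(.09,s*.115,.07)],80) for s in(1,-1)]+[seg([(-.09,s*.127,.07),(.102,s*.127,.07)],80) for s in(1,-1)]+[seg([(.09,-.115,.07),(.09,.115,.07)],80),seg([(.102,-.127,.07),(.102,.127,.07)],80)])
BRACK=np.vstack([rect(.022,.030,-.035,.035,.075),seg([(.022,-.035,.008),(-.035,-.035,.008),(-.035,.035,.008),(.022,.035,.008)]),seg([(-.013,-.007,.062),(.022,-.007,.062)]),seg([(-.013,.007,.062),(.022,.007,.062)])])
DIV=rect(-.006,.006,-.09,.09,.035)  # relative to centre
def fit(n,img,T,model,x0,z0=0,span=(.015,.015,.14),draw=None):
    c=cams.get_calibration(n); g=cv2.cvtColor(img,cv2.COLOR_RGB2GRAY).astype(np.float32)
    def px(v):
        P=np.c_[model[:,:2]@np.array([[np.cos(v[2]),np.sin(v[2])],[-np.sin(v[2]),np.cos(v[2])]])+v[:2],model[:,2]+z0]
        p=P@T[:3,:3].T+T[:3,3]; return np.c_[p[:,0]/p[:,2]*c["fx"]+c["cx"],p[:,1]/p[:,2]*c["fy"]+c["cy"]].astype(np.float32)
    def cost(v,m):
        u=px(v); return -cv2.remap(m,u[:,:1].copy(),u[:,1:].copy(),cv2.INTER_LINEAR).mean()
    def gm(s):
        b=cv2.GaussianBlur(g,(0,0),s); return cv2.magnitude(cv2.Sobel(b,5,1,0),cv2.Sobel(b,5,0,1))
    v=np.array(x0,float); rng=np.random.default_rng(0)
    m=gm(2); S=v+rng.uniform(-1,1,(3000,3))*span; v=min(S,key=lambda s:cost(s,m))
    for s in(2,1): v=minimize(cost,v,args=(gm(s),),method="Nelder-Mead",options=dict(initial_simplex=v+np.vstack([np.zeros(3),np.diag([.003,.003,.02])]),xatol=1e-5)).x
    if draw is not None:
        for u in px(v): cv2.circle(draw,tuple(int(round(4*k)) for k in u),2,(0,255,0),-1,shift=2) if False else None
        for u in px(v):
            if 0<=u[0]<639 and 0<=u[1]<399: draw[int(round(u[1])),int(round(u[0]))]=(0,255,0)
    return v,cost(v,gm(1))
def load(f): return cv2.cvtColor(cv2.imread(f"pics/{f}.png"),cv2.COLOR_BGR2RGB)
E
python3 - <<'E'
from fit import *
r=np.radians; draws={}
for nm,m,x0,z0,fs in (("frame",FRAME,(.577,.279,r(18.7)),0,("w3","top0","scene0")),("brack",BRACK,(.515,.036,r(-165)),0,("w4","w2","w3","top0","scene0")),("div",DIV,(.535,-.317,r(-8)),.053,("w5","top0","scene0"))):
    for f in fs:
        n="wrist" if f[0]=="w" else f[:-1]; T=np.load(f+".npy") if n=="wrist" else cal(n)[1]
        im=load(f); d=draws.setdefault(f,im.copy()); v,c=fit(n,im,T,m,x0,z0,draw=d); print(nm,f,v[:2].round(4),np.degrees(v[2]).round(2),round(c,1))
for f,px,z in(("w5",(291,108),.075),("w5",(354.5,136),.05)):
    c=cams.get_calibration("wrist");T=np.load("w5.npy");d=T[:3,:3].T@np.array([(px[0]-c["cx"])/c["fx"],(px[1]-c["cy"])/c["fy"],1]);o=-T[:3,:3].T@T[:3,3];print((o+d*(z-o[2])/d[2]).round(4))
z=np.hstack([draws["w3"][30:230,210:450],draws["w4"][50:250,280:480],draws["w5"][0:200,260:480]]); z=cv2.resize(z[:,:],None,fx=1.2,fy=1.2,interpolation=2)
z2=np.hstack([draws["scene0"][150:320,160:320],draws["scene0"][180:320,310:500][:170] if 0 else cv2.copyMakeBorder(draws["scene0"][180:320,310:500],0,30,0,0,0)]); z2=cv2.resize(z2,(792,385))
z=cv2.resize(z,(792,240)); cv2.imwrite("pics/m2.png",np.vstack([z,z2[:350]])[:,:,::-1])
E
```

```text
frame w3 [0.5703 0.276 ] 16.25 -130.3
frame top0 [0.5714 0.2622] 16.07 -104.6
frame scene0 [0.5865 0.2686] 16.3 -74.2
brack w4 [0.5181 0.0399] -158.96 -170.0
brack w2 [0.5164 0.0379] -159.68 -168.7
brack w3 [0.5161 0.0379] -159.59 -171.6
brack top0 [0.5142 0.0365] -159.46 -130.1
brack scene0 [0.5177 0.0391] -159.12 -101.8
div w5 [ 0.524  -0.3209] -8.44 -129.9
div top0 [ 0.5247 -0.3091] -8.24 -130.9
div scene0 [ 0.5297 -0.2913] 3.64 -108.2
[ 0.4813 -0.2173  0.075 ]
[ 0.4736 -0.3088  0.05  ]
```

View pics/m2.png

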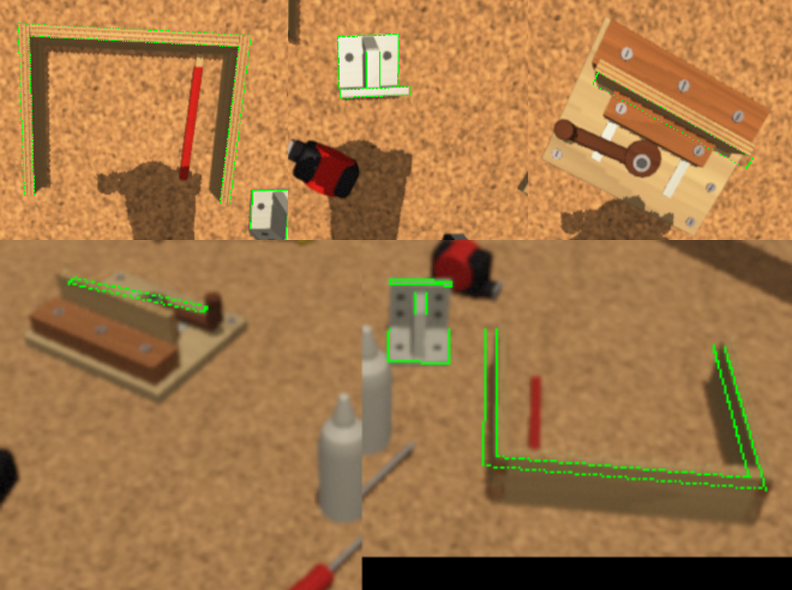

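```bash
cat >> fit.py <<'E'
def bar(a,b,w=.012,z=.07):
    """sample points inside (+1) and just outside (-1) of a board's top from a to b (xy of mid-line ends)"""
    a,b=np.array(a,float),np.array(b,float); L=np.linalg.norm(b-a); d=(b-a)/L; n=np.array([-d[1],d[0]]); I=[];O=[]
    for s in np.arange(.002,L-.001,.002):
        for k in(-.004,0,.004): I.append(a+d*s+n*k)
        for k in(-w/2-.003,w/2+.003): O.append(a+d*s+n*k)
    for k in(-.004,0,.004): O+= [a-d*.003+n*k,b+d*.003+n*k]*6
    I,O=np.array(I),np.array(O); return np.c_[I,np.full(len(I),z)],np.c_[O,np.full(len(O),z)]
def fitbar(n,img,T,IO,x0,span=(.02,.02,.1),chan=2,sat=None):
    c=cams.get_calibration(n); m=cv2.GaussianBlur(img[:,:,chan].astype(np.float32),(0,0),.7)
    def px(M,v):
        P=np.c_[M[:,:2]@np.array([[np.cos(v[2]),np.sin(v[2])],[-np.sin(v[2]),np.cos(v[2])]])+v[:2],M[:,2]]
        p=P@T[:3,:3].T+T[:3,3]; return np.c_[p[:,0]/p[:,2]*c["fx"]+c["cx"],p[:,1]/p[:,2]*c["fy"]+c["cy"]].astype(np.float32)
    def val(M,v): u=px(M,v); return cv2.remap(m,u[:,:1].copy(),u[:,1:].copy(),cv2.INTER_LINEAR).mean()
    cost=lambda v: val(IO[1],v)-val(IO[0],v)
    S=np.array(x0)+np.random.default_rng(0).uniform(-1,1,(3000,3))*span; v=min(S,key=cost)
    v=minimize(cost,v,method="Nelder-Mead",options=dict(initial_simplex=v+np.vstack([np.zeros(3),np.diag([.003,.003,.02])]),xatol=1e-5)).x
    return v,cost(v),px
def comb(*bs): return tuple(np.vstack([b[i] for b in bs]) for i in(0,1))
FB=comb(bar((-.09,.121),(.102,.121)),bar((-.09,-.121),(.102,-.121)),bar((.096,-.115),(.096,.115)))
DB=bar((0,-.09),(0,.09),z=.088)
def src(f):
    n="wrist" if f[0]=="w" else f[:-1]; return n,load(f),(np.load(f+".npy") if n=="wrist" else cal(n)[1])
E
python3 - <<'E'
from fit import *
r=np.radians; D={}
for nm,M,x0,fs in(("frame",FB,(.575,.275,r(17)),("w3","top0","scene0")),("div",DB,(.533,-.316,r(-8)),("w5","top0","scene0"))):
    for f in fs:
        n,im,T=src(f); v,c,px=fitbar(n,im,T,M,x0); print(nm,f,v[:2].round(4),np.degrees(v[2]).round(2),round(c,1))
        if f[0]=="w":
            k=2.4; y0,x0_=((40,215) if f=="w3" else (0,270)); big=cv2.resize(im[y0:y0+165,x0_:x0_+215],None,fx=k,fy=k,interpolation=2)
            o=px(M[1],v)
            for u in o[::3]: cv2.circle(big,(int((u[0]-x0_+.5)*k),int((u[1]-y0+.5)*k)),0,(0,255,0),-1)
            D[f]=big
a,b=D["w3"],D["w5"][:200]
b=cv2.copyMakeBorder(b,0,0,0,a.shape[1]-b.shape[1],0); cv2.imwrite("pics/m3.png",np.vstack([a,b])[:,:,::-1]); print(np.vstack([a,b]).shape)
E
```

```text
frame w3 [0.5705 0.276 ] 16.2 -24.5
frame top0 [0.5686 0.2734] 16.2 -17.1
frame scene0 [0.5715 0.2761] 15.93 -11.6
div w5 [ 0.5364 -0.3194] -8.28 -41.7
div top0 [ 0.5336 -0.3224] -8.27 -26.0
div scene0 [ 0.536  -0.3164] -8.18 -10.2
(596, 516, 3)
```

View pics/m3.png

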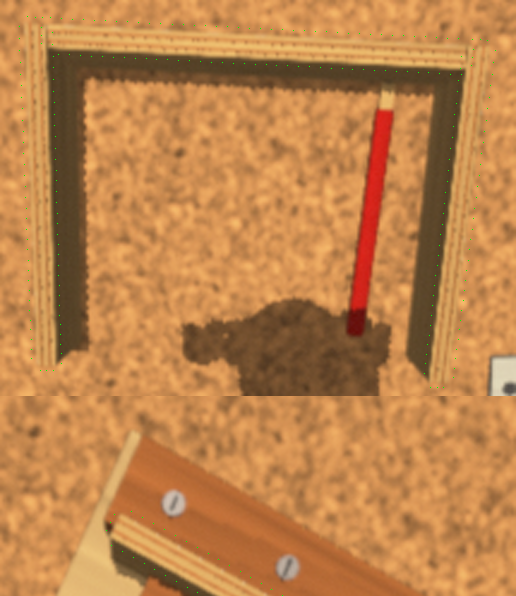

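All three cameras agree within about 3 mm, and the overlay follows the frame tops and the divider top. I take frame (0.5705, 0.2758, 16.2°), divider and seat (0.536, -0.319, -8.25°), bracket (0.517, 0.0385, -159.4°), pivot about (0.474, -0.310) and knob about (0.481, -0.216). Next is the lever.

Run:
```python
from h import *
plan((.481,-.216,.16,-20),(.481,-.216,.042,-20),frm="chain")
```

```text
0 shift [ 0.3851 -0.1726  0.8088] turn [ 0.0006 -0.0011 -0.285 ] rows>= 7.2
1 shift [0.   0.   0.59] turn [0. 0. 0.] rows>= 2.8
```

Emit:
{"op": "jog_arm", "data": {"plan": [{"x": 0.385,"y": -0.173,"z": 0.809,"wx": 0,"wy": -0.001,"wz": -0.285},{"x": 0.385,"y": -0.173,"z": 0.809,"wx": 0,"wy": -0.001,"wz": -0.285},{"x": 0.385,"y": -0.173,"z": 0.809,"wx": 0,"wy": -0.001,"wz": -0.285},{"x": 0.385,"y": -0.173,"z": 0.809,"wx": 0,"wy": -0.001,"wz": -0.285},{"x": 0.385,"y": -0.173,"z": 0.809,"wx": 0,"wy": -0.001,"wz": -0.285},{"x": 0.385,"y": -0.173,"z": 0.809,"wx": 0,"wy": -0.001,"wz": -0.285},{"x": 0.385,"y": -0.173,"z": 0.809,"wx": 0,"wy": -0.001,"wz": -0.285},{"x": 0.385,"y": -0.173,"z": 0.809,"wx": 0,"wy": -0.001,"wz": -0.285},{"x": 0.385,"y": -0.173,"z": 0.809,"wx": 0,"wy": -0.001,"wz": -0.285},{"x": 0.385,"y": -0.173,"z": 0.809,"wx": 0,"wy": -0.001,"wz": -0.285}], "hand": 0.0, "grip_force": 20}}

```text
t: 7.18
eef_pos: [0.4813, -0.2154, 0.1604]
tool_rot: [0.001, 0.82, 0.573, 0.001]
contact_force: [0.8, 0.7, 1.3]
gripper_width: 0.5
```

```bash
python3 look.py w6 lever_knob cam_pivot; python3 -c "
from h import *
plan((.481,-.216,.042,-20))"
```

```text
7.1833 [ 0.4813 -0.2154  0.1604] 0.0104 tooly -20.14 tilt [ 2.7e-03 -7.0e-04 -1.0e+00]
lever_knob 0.81 [319.6 201.8] [ 0.4812 -0.2196  0.058 ]
cam_pivot 0.66 [348.9 293.3] [ 0.4762 -0.3142  0.058 ]
0 shift [-0.0013 -0.0015  0.5911] turn [ 0.0008  0.0001 -0.0005] rows>= 2.8
```

View pics/w6.png

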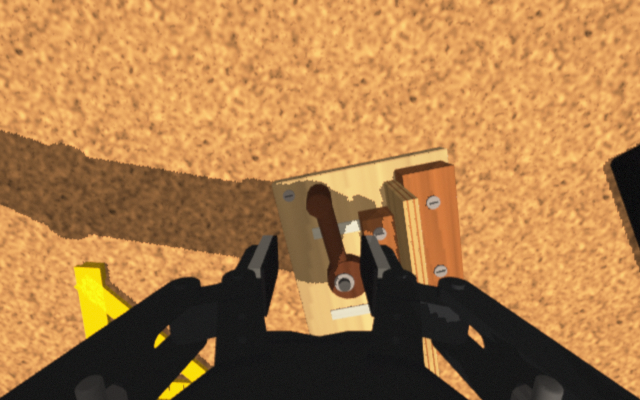

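The knob is laterally between the fingers, at pixel (319,198). I'll go down and close loosely around it.

Emit:
{"op": "jog_arm", "data": {"plan": [{"x": -0.011,"y": 0,"z": 0.3,"wx": 0,"wy": 0,"wz": 0},{"x": -0.012,"y": 0,"z": 0.591,"wx": 0,"wy": 0,"wz": 0},{"x": -0.012,"y": 0,"z": 0.591,"wx": 0,"wy": 0,"wz": 0},{"x": -0.012,"y": 0,"z": 0.591,"wx": 0,"wy": 0,"wz": 0},{"x": -0.012,"y": 0,"z": 0.591,"wx": 0,"wy": 0,"wz": 0},{"x": -0.012,"y": 0,"z": 0.591,"wx": 0,"wy": 0,"wz": 0}]}}

```text
t: 7.83
eef_pos: [0.4815, -0.2189, 0.0436]
tool_rot: [0.002, 0.82, 0.573, 0.001]
contact_force: [0.5, 0.0, 0.9]
gripper_width: 0.499
```

Emit:
{"op": "jog_arm", "data": {"plan": [{"x": 0,"y": 0,"z": 0,"wx": 0,"wy": 0,"wz": 0},{"x": 0,"y": 0,"z": 0,"wx": 0,"wy": 0,"wz": 0},{"x": 0,"y": 0,"z": 0,"wx": 0,"wy": 0,"wz": 0},{"x": 0,"y": 0,"z": 0,"wx": 0,"wy": 0,"wz": 0}], "hand": -0.4}}

```text
t: 8.17
eef_pos: [0.4824, -0.219, 0.0448]
tool_rot: [0.003, 0.82, 0.573, 0.002]
contact_force: [0.3, -0.8, -0.0]
gripper_width: 0.299
```

Run:
```python
from h import *
o,p,r=tool(); print(p,o["contact_force"],o["gripper_width"])
P=np.array([.475,-.312]); W=[]
for a,yaw in zip((12,20,28,36,44,52),(-13,-6,1,8,15,22)): 
    t=np.radians(81.75+a); W.append((*(P+.095*np.array([np.cos(t),np.sin(t)])),.042,yaw))
plan(*W)
```

```text
[ 0.48238712 -0.21902444  0.04482915] [ 0.28533961 -0.84848138 -0.02606429] 0.2987053295449645
0 shift [-0.0149 -0.0671  0.0137] turn [ 0.0021  0.0002 -0.0396] rows>= 1.0
1 shift [-0.0458 -0.1257  0.0133] turn [ 0.0021  0.0003 -0.0785] rows>= 2.0
2 shift [-0.0847 -0.1793  0.0129] turn [ 0.0021  0.0004 -0.1174] rows>= 3.0
3 shift [-0.1306 -0.2271  0.0126] turn [ 0.0021  0.0006 -0.1563] rows>= 3.9
4 shift [-0.1828 -0.268   0.0124] turn [ 0.0021  0.0007 -0.1952] rows>= 4.9
5 shift [-0.2401 -0.3013  0.0122] turn [ 0.002   0.0008 -0.2341] rows>= 5.9
```

Emit:
{"op": "jog_arm", "data": {"plan": [{"x": -0.008,"y": -0.035,"z": 0.013,"wx": 0.002,"wy": 0,"wz": -0.02},{"x": -0.015,"y": -0.067,"z": 0.013,"wx": 0.002,"wy": 0,"wz": -0.04},{"x": -0.046,"y": -0.126,"z": 0.013,"wx": 0.002,"wy": 0,"wz": -0.078},{"x": -0.085,"y": -0.179,"z": 0.013,"wx": 0.002,"wy": 0,"wz": -0.117},{"x": -0.131,"y": -0.227,"z": 0.013,"wx": 0.002,"wy": 0,"wz": -0.156},{"x": -0.183,"y": -0.268,"z": 0.013,"wx": 0.002,"wy": 0,"wz": -0.195},{"x": -0.24,"y": -0.301,"z": 0.012,"wx": 0.002,"wy": 0,"wz": -0.234},{"x": -0.24,"y": -0.301,"z": 0.012,"wx": 0.002,"wy": 0,"wz": -0.234},{"x": -0.24,"y": -0.301,"z": 0.012,"wx": 0.002,"wy": 0,"wz": -0.234}]}}

```text
t: 8.92
eef_pos: [0.4094, -0.2438, 0.0425]
tool_rot: [0.001, 0.561, 0.827, -0.001]
contact_force: [0.1, 0.4, 0.3]
gripper_width: 0.301
```

Run:
```python
from h import *
o,p,r=tool(); print(p,o["contact_force"],o["gripper_width"])
P=np.array([.475,-.312]); W=[]
for a,yaw in zip((60,68,76,84,92,100,105),(29,36,43,50,57,64,71)): 
    t=np.radians(81.75+a); W.append((*(P+.095*np.array([np.cos(t),np.sin(t)])),.042,yaw))
plan(*W)
```

```text
[ 0.40942117 -0.24381453  0.04246453] [0.06985282 0.4437135  0.26579122] 0.30124098236057384
0 shift [-0.0269 -0.0593  0.0024] turn [-0.      0.0009 -0.0406] rows>= 1.0
1 shift [-0.064  -0.1141  0.0025] turn [-0.0001  0.0009 -0.0795] rows>= 2.0
2 shift [-0.1084 -0.1633  0.0026] turn [-1.000e-04  9.000e-04 -1.184e-01] rows>= 3.0
3 shift [-0.1592 -0.2059  0.0027] turn [-0.0002  0.0009 -0.1573] rows>= 4.0
4 shift [-0.2154 -0.2409  0.0029] turn [-0.0002  0.0009 -0.1962] rows>= 4.9
5 shift [-0.276  -0.2678  0.0031] turn [-0.0003  0.0009 -0.2351] rows>= 5.9
6 shift [-0.3155 -0.2802  0.0032] turn [-0.0004  0.0008 -0.274 ] rows>= 6.9
```

Emit:
{"op": "jog_arm", "data": {"plan": [{"x": -0.027,"y": -0.059,"z": 0.002,"wx": 0,"wy": 0.001,"wz": -0.041},{"x": -0.064,"y": -0.114,"z": 0.002,"wx": 0,"wy": 0.001,"wz": -0.08},{"x": -0.108,"y": -0.163,"z": 0.002,"wx": 0,"wy": 0.001,"wz": -0.118},{"x": -0.159,"y": -0.206,"z": 0.002,"wx": 0,"wy": 0.001,"wz": -0.157},{"x": -0.215,"y": -0.241,"z": 0.002,"wx": 0,"wy": 0.001,"wz": -0.196},{"x": -0.276,"y": -0.268,"z": 0.002,"wx": 0,"wy": 0.001,"wz": -0.235},{"x": -0.3,"y": -0.276,"z": 0.002,"wx": 0,"wy": 0.001,"wz": -0.26},{"x": -0.3,"y": -0.276,"z": 0.002,"wx": 0,"wy": 0.001,"wz": -0.26},{"x": -0.3,"y": -0.276,"z": 0.002,"wx": 0,"wy": 0.001,"wz": -0.26},{"x": -0.3,"y": -0.276,"z": 0.002,"wx": 0,"wy": 0.001,"wz": -0.26}]}}

```text
t: 9.75
eef_pos: [0.3811, -0.3189, 0.0421]
tool_rot: [-0.001, 0.187, 0.982, 0.0]
contact_force: [1.7, 4.2, -0.4]
gripper_width: 0.299
```

Run:
```python
from h import *
o,p,r=tool(); print(p,o["contact_force"],o["gripper_width"],np.round(o["q"],2)); d=p[:2]-[.475,-.312]; print(np.linalg.norm(d),np.degrees(np.arctan2(d[1],d[0]))%360-81.75)
```

```text
[ 0.38114038 -0.31894499  0.04207627] [ 1.70974929  4.16231965 -0.36468399] 0.29935092206743297 [ 0.46  0.47  0.13  2.13 -0.11  0.55  1.87]
0.09411620646500155 102.48179562215986
```

Emit:
{"op": "jog_arm", "data": {"plan": [{"x": -0.007,"y": -0.019,"z": 0,"wx": 0,"wy": 0,"wz": 0},{"x": -0.007,"y": -0.019,"z": 0,"wx": 0,"wy": 0,"wz": 0},{"x": -0.007,"y": -0.019,"z": 0,"wx": 0,"wy": 0,"wz": 0},{"x": -0.007,"y": -0.019,"z": 0,"wx": 0,"wy": 0,"wz": 0}]}}

```text
t: 10.08
eef_pos: [0.3812, -0.3193, 0.0417]
tool_rot: [-0.002, 0.187, 0.982, 0.002]
contact_force: [-0.5, 11.6, 4.5]
gripper_width: 0.301
```

Run:
```python
from h import *
o,p,r=tool(); print(p,o["contact_force"],o["gripper_width"]); d=p[:2]-[.475,-.312]; print(np.linalg.norm(d),np.degrees(np.arctan2(d[1],d[0]))%360-81.75)
```

```text
[ 0.38120564 -0.3192582   0.0417284 ] [-0.49487004 11.59730291  4.46211547] 0.30119087753908297
0.09407477977506953 102.67496725386326
```

The force rose to 11.6 N with no motion, so the lever is at its stop. Now I'll back off, open, rise and go over the divider.

Emit:
{"op": "jog_arm", "data": {"plan": [{"x": 0.006,"y": 0.019,"z": 0,"wx": 0,"wy": 0,"wz": 0},{"x": 0.006,"y": 0.019,"z": 0,"wx": 0,"wy": 0,"wz": 0},{"x": 0.006,"y": 0.019,"z": 0,"wx": 0,"wy": 0,"wz": 0},{"x": 0.006,"y": 0.019,"z": -0.2,"wx": 0,"wy": 0,"wz": 0},{"x": 0.006,"y": 0.019,"z": -0.4,"wx": 0,"wy": 0,"wz": 0},{"x": 0.006,"y": 0.019,"z": -0.6,"wx": 0,"wy": 0,"wz": 0},{"x": 0.006,"y": 0.019,"z": -0.6,"wx": 0,"wy": 0,"wz": 0}], "hand": 0.0}}

```text
t: 10.67
eef_pos: [0.3855, -0.3196, 0.1689]
tool_rot: [0.004, 0.188, 0.982, -0.0]
contact_force: [1.0, -1.0, -0.6]
gripper_width: 0.499
```

Run:
```python
from h import *
o,p,r=tool(); print(p,o["contact_force"],o["gripper_width"])
plan((.536,-.319,.18,-8.25))
```

```text
[ 0.38553206 -0.31964839  0.1688678 ] [ 0.9506577  -1.04087293 -0.64709074] 0.4992508928002697
0 shift [-0.6983  0.281  -0.0501] turn [0.0018 0.0019 0.4254] rows>= 10.7
```

Emit:
{"op": "jog_arm", "data": {"plan": [{"x": -0.698,"y": 0.281,"z": -0.05,"wx": 0.001,"wy": 0.001,"wz": 0.425},{"x": -0.698,"y": 0.281,"z": -0.05,"wx": 0.001,"wy": 0.001,"wz": 0.425},{"x": -0.698,"y": 0.281,"z": -0.05,"wx": 0.001,"wy": 0.001,"wz": 0.425},{"x": -0.698,"y": 0.281,"z": -0.05,"wx": 0.001,"wy": 0.001,"wz": 0.425},{"x": -0.698,"y": 0.281,"z": -0.05,"wx": 0.001,"wy": 0.001,"wz": 0.425},{"x": -0.698,"y": 0.281,"z": -0.05,"wx": 0.001,"wy": 0.001,"wz": 0.425},{"x": -0.698,"y": 0.281,"z": -0.05,"wx": 0.001,"wy": 0.001,"wz": 0.425},{"x": -0.698,"y": 0.281,"z": -0.05,"wx": 0.001,"wy": 0.001,"wz": 0.425},{"x": -0.698,"y": 0.281,"z": -0.05,"wx": 0.001,"wy": 0.001,"wz": 0.425},{"x": -0.698,"y": 0.281,"z": -0.05,"wx": 0.001,"wy": 0.001,"wz": 0.425},{"x": -0.698,"y": 0.281,"z": -0.05,"wx": 0.001,"wy": 0.001,"wz": 0.425},{"x": -0.698,"y": 0.281,"z": -0.05,"wx": 0.001,"wy": 0.001,"wz": 0.425}]}}

```text
t: 11.67
eef_pos: [0.536, -0.3196, 0.18]
tool_rot: [0.002, 0.757, 0.653, 0.001]
contact_force: [0.3, -0.2, -0.2]
gripper_width: 0.502
```

Run:
```python
from fit import *
o,p,r=tool(); print(p,r.apply([0,1,0]),r.apply([0,0,1]))
save("wrist","w7"); np.save("w7.npy",cal("wrist")[1]); save("scene","scene1")
B=bar((0,-.0),(0,.09),z=.088)
for f,M in(("w7",B),("scene1",DB)):
    n,im,T=src(f); v,c,px=fitbar(n,im,T,M,(.536,-.319,np.radians(-8.25)),span=(.012,.012,.05)); print(f,v[:2].round(4),np.degrees(v[2]).round(2),round(c,1))
for n in("wrist","scene"):
    for d in finder.place_of(n,"lever_knob")[:1]: print(n,d["confidence"],d["location"],ray(n,d["location"],.058))
plan((.536,-.319,.053,-8.25))
a=cv2.imread("pics/w7.png");b=cv2.imread("pics/scene1.png")[130:260,150:310]; cv2.imwrite("pics/m4.png",np.hstack([a[:,150:550],cv2.resize(b,(400,325)) if 0 else cv2.copyMakeBorder(cv2.resize(b,(400,325)),0,75,0,0,0)]))
```

```text
[ 0.53601768 -0.31960334  0.18000543] [ 0.98923728 -0.14627044  0.00381481] [ 0.00350465 -0.00237811 -0.99999103]
w7 [ 0.5378 -0.3083] -7.79 -38.4
scene1 [ 0.5283 -0.3165] -16.29 -10.0
wrist 0.58 [151.3, 213.6] [ 0.37718941 -0.31824176  0.058     ]
scene 0.68 [245.4, 153.5] [ 0.37157744 -0.30970129  0.058     ]
0 shift [ 0.0023 -0.0024  0.6352] turn [0.0012 0.0003 0.001 ] rows>= 3.0
```

View pics/m4.png

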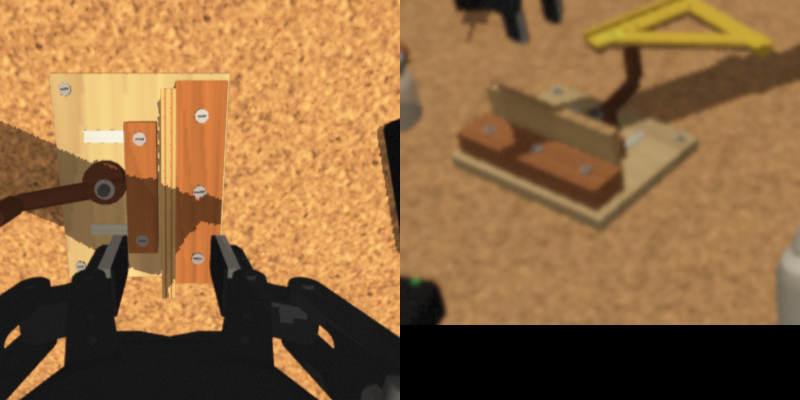

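The lever is open, pointing at the robot, and the divider stands upright in the slot between the fingers. Next: descend, grip and lift.

Emit:
{"op": "jog_arm", "data": {"plan": [{"x": 0.002,"y": 0.004,"z": 0.2,"wx": 0.001,"wy": 0,"wz": 0.001},{"x": 0.002,"y": 0.004,"z": 0.4,"wx": 0.001,"wy": 0,"wz": 0.001},{"x": 0.002,"y": 0.004,"z": 0.63,"wx": 0.001,"wy": 0,"wz": 0.001},{"x": 0.002,"y": 0.004,"z": 0.63,"wx": 0.001,"wy": 0,"wz": 0.001},{"x": 0.002,"y": 0.004,"z": 0.63,"wx": 0.001,"wy": 0,"wz": 0.001},{"x": 0.002,"y": 0.004,"z": 0.63,"wx": 0.001,"wy": 0,"wz": 0.001}]}}

```text
t: 12.37
eef_pos: [0.5379, -0.3202, 0.0556]
tool_rot: [0.001, 0.756, 0.654, 0.0]
contact_force: [1.1, -0.2, 0.8]
gripper_width: 0.499
```

Emit:
{"op": "jog_arm", "data": {"plan": [{"x": 0,"y": 0,"z": 0,"wx": 0,"wy": 0,"wz": 0},{"x": 0,"y": 0,"z": 0,"wx": 0,"wy": 0,"wz": 0},{"x": 0,"y": 0,"z": 0,"wx": 0,"wy": 0,"wz": 0},{"x": 0,"y": 0,"z": 0,"wx": 0,"wy": 0,"wz": 0},{"x": 0,"y": 0,"z": 0,"wx": 0,"wy": 0,"wz": 0},{"x": 0,"y": 0,"z": 0,"wx": 0,"wy": 0,"wz": 0},{"x": 0,"y": 0,"z": 0,"wx": 0,"wy": 0,"wz": 0},{"x": 0,"y": 0,"z": 0,"wx": 0,"wy": 0,"wz": 0}], "hand": -1, "grip_force": 50}}

```text
t: 13.03
eef_pos: [0.5363, -0.321, 0.0583]
tool_rot: [0.001, 0.757, 0.654, -0.0]
contact_force: [-8.6, 1.8, 13.6]
gripper_width: 0.133
```

Run:
```python
from h import *
o,p,r=tool(); print(p,o["contact_force"],o["gripper_width"]*85,r.apply([0,1,0]),r.apply([0,0,1]))
```

```text
[ 0.5362627  -0.32100687  0.05829132] [-8.57763826  1.80391902 13.55218347] 11.331231407693387 [ 9.89448510e-01 -1.44882820e-01  7.83759257e-04] [ 5.77140872e-04 -1.46813200e-03 -9.99998756e-01]
```

Emit:
{"op": "jog_arm", "data": {"plan": [{"x": 0,"y": 0,"z": -0.1,"wx": 0,"wy": 0,"wz": 0},{"x": 0,"y": 0,"z": -0.25,"wx": 0,"wy": 0,"wz": 0},{"x": 0,"y": 0,"z": -0.45,"wx": 0,"wy": 0,"wz": 0},{"x": 0,"y": 0,"z": -0.65,"wx": 0,"wy": 0,"wz": 0},{"x": 0,"y": 0,"z": -0.85,"wx": 0,"wy": 0,"wz": 0},{"x": 0,"y": 0,"z": -0.95,"wx": 0,"wy": 0,"wz": 0},{"x": 0,"y": 0,"z": -0.95,"wx": 0,"wy": 0,"wz": 0}]}}

```text
t: 13.62
eef_pos: [0.5388, -0.3229, 0.256]
tool_rot: [0.006, 0.757, 0.654, 0.003]
contact_force: [1.2, -0.3, -1.0]
gripper_width: 0.129
```

Run:
```python
from h import *
o,p,r=tool(); print(p,o["contact_force"],o["gripper_width"]*85,r.apply([0,1,0]),r.apply([0,0,1]))
plan((.545,-.13,.25,-30),(.55,.06,.25,-55),(.565,.25,.25,-73.8),frm="chain")
```

```text
[ 0.53876256 -0.32291019  0.25599599] [ 1.1892754  -0.3386272  -0.96813548] 10.983436011967468 [ 0.98929478 -0.14536848  0.01279986] [ 0.01205302 -0.00601719 -0.99990925]
0 shift [ 0.9589 -0.1097  0.0245] turn [0.0043 0.0006 0.1202] rows>= 4.6
1 shift [ 0.8352 -0.4533  0.    ] turn [0.     0.     0.1389] rows>= 4.6
2 shift [ 0.6063 -0.7352  0.    ] turn [0.     0.     0.1044] rows>= 4.6
```

Emit:
{"op": "jog_arm", "data": {"plan": [{"x": 0.2,"y": -0.022,"z": 0.025,"wx": 0.004,"wy": 0,"wz": 0.02},{"x": 0.4,"y": -0.045,"z": 0.025,"wx": 0.004,"wy": 0,"wz": 0.05},{"x": 0.6,"y": -0.066,"z": 0.025,"wx": 0.004,"wy": 0,"wz": 0.08},{"x": 0.8,"y": -0.09,"z": 0.025,"wx": 0.004,"wy": 0,"wz": 0.1},{"x": 0.959,"y": -0.11,"z": 0.025,"wx": 0.004,"wy": 0,"wz": 0.12}]}}

```text
t: 14.03
eef_pos: [0.5445, -0.1265, 0.25]
tool_rot: [0.0, 0.866, 0.5, 0.0]
contact_force: [0.4, 0.9, -1.6]
gripper_width: 0.131
```

Emit:
{"op": "jog_arm", "data": {"plan": [{"x": 0.18,"y": -0.1,"z": 0,"wx": 0,"wy": 0,"wz": 0.03},{"x": 0.36,"y": -0.2,"z": 0,"wx": 0,"wy": 0,"wz": 0.06},{"x": 0.54,"y": -0.3,"z": 0,"wx": 0,"wy": 0,"wz": 0.09},{"x": 0.72,"y": -0.4,"z": 0,"wx": 0,"wy": 0,"wz": 0.12},{"x": 0.835,"y": -0.453,"z": 0,"wx": 0,"wy": 0,"wz": 0.139}]}}

```text
t: 14.45
eef_pos: [0.5487, 0.0686, 0.2501]
tool_rot: [-0.001, 0.954, 0.3, 0.001]
contact_force: [0.6, 0.3, -0.8]
gripper_width: 0.13
```

Emit:
{"op": "jog_arm", "data": {"plan": [{"x": 0.12,"y": -0.147,"z": 0,"wx": 0,"wy": 0,"wz": 0.021},{"x": 0.24,"y": -0.294,"z": 0,"wx": 0,"wy": 0,"wz": 0.042},{"x": 0.36,"y": -0.441,"z": 0,"wx": 0,"wy": 0,"wz": 0.063},{"x": 0.48,"y": -0.588,"z": 0,"wx": 0,"wy": 0,"wz": 0.084},{"x": 0.606,"y": -0.735,"z": 0,"wx": 0,"wy": 0,"wz": 0.104},{"x": 0.606,"y": -0.735,"z": 0,"wx": 0,"wy": 0,"wz": 0.104},{"x": 0.606,"y": -0.735,"z": 0,"wx": 0,"wy": 0,"wz": 0.104}]}}

```text
t: 15.03
eef_pos: [0.5628, 0.2619, 0.25]
tool_rot: [-0.001, 0.99, 0.144, 0.0]
contact_force: [-0.7, -2.8, -1.9]
gripper_width: 0.13
```

```bash
cat > st.py <<'E'
from fit import *
FX,FY,FA=.5705,.2758,np.radians(16.2)
def inframe(p): d=np.array(p[:2])-[FX,FY]; return np.array([d[0]*np.cos(FA)+d[1]*np.sin(FA),-d[0]*np.sin(FA)+d[1]*np.cos(FA)])
def w(fx,fy): return FX+fx*np.cos(FA)-fy*np.sin(FA),FY+fx*np.sin(FA)+fy*np.cos(FA)
def stat():
    o,p,r=tool(); y=r.apply([0,1,0]); z=r.apply([0,0,1])
    f=np.array(o["contact_force"]); print("t",round(o["t"],2),"p",p.round(4),"frame",inframe(p).round(4),"F",f.round(1),"Fx_frame",round(f[0]*np.cos(FA)+f[1]*np.sin(FA),1),"width",round(o["gripper_width"]*85,1),"yaw",np.degrees(np.arctan2(y[1],y[0])).round(2),"tilt",z[:2].round(4)); return o,p,r
E
python3 - <<'E'
from st import *
stat(); save("wrist","w8"); np.save("w8.npy",cal("wrist")[1]); save("scene","scene2"); save("top","top2")
o,p,r=tool()
# divider in hand: top at TCP+0.0297 (centre=TCP-.0053)
I,O=bar((0,0),(0,.09),z=p[2]+.0297); I[:,:2]=I[:,[1,0]]; O[:,:2]=O[:,[1,0]]   # along +x
n,im,T=src("w8"); v,c,px=fitbar(n,im,T,(I,O),(p[0],p[1],FA),span=(.012,.012,.06)); print("div(half,back end)",v[:2].round(4),np.degrees(v[2]).round(2),c,"minus tcp in frame axes",(inframe(v)-inframe(p)).round(4))
plan((*w(-.012,0),.10,-73.8),(*w(-.012,0),.046,-73.8))
cv2.imwrite("pics/m5.png",cv2.imread("pics/w8.png"))
E
```

```text
t 15.03 p [0.5628 0.2619 0.25  ] frame [-0.0113 -0.0112] F [-0.7 -2.8 -1.9] Fx_frame -1.5 width 11.1 yaw -73.44 tilt [-0.0001  0.0023]
div(half,back end) [0.5794 0.2645] 15.36 -39.189613 minus tcp in frame axes [0.0171 0.0032]
0 shift [-0.0026 -0.0819  0.7532] turn [-0.0004 -0.0003 -0.0004] rows>= 3.6
1 shift [-0.0028 -0.0816  1.0232] turn [-0.0004 -0.0003 -0.0004] rows>= 4.9
```

View pics/m5.png

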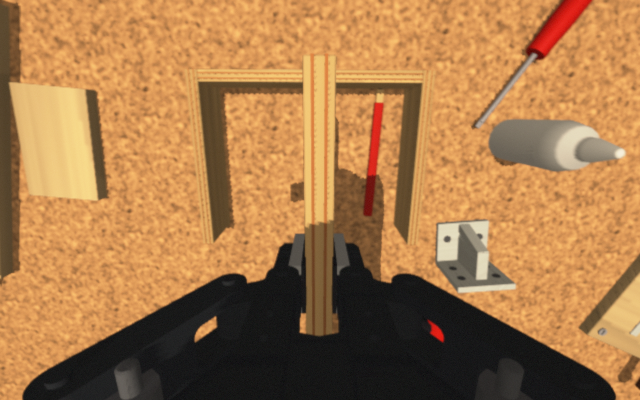

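The divider is held straight, its back end at pixel row 55 (columns 303–336). I'll compute the end position directly from the edges.

```bash
cat >> st.py <<'E'
def rayT(T,px,z,n="wrist"):
    c=cams.get_calibration(n); d=T[:3,:3].T@np.array([(px[0]-c["cx"])/c["fx"],(px[1]-c["cy"])/c["fy"],1]); o=-T[:3,:3].T@T[:3,3]; return o+d*(z-o[2])/d[2]
def edge(prof,lo,hi):  # subpixel strongest gradient position in [lo,hi)
    g=np.abs(np.gradient(prof))[lo:hi]; i=g.argmax(); s=slice(max(i-2,0),i+3); return lo+(np.arange(len(g))[s]*g[s]).sum()/g[s].sum()
E
python3 - <<'E'
from st import *
n,im,T=src("w8"); g=cv2.GaussianBlur(im,(0,0),.6)[:,:,2].astype(float)
o,p,r=tool(); z=p[2]+.0297
e=edge(g[:,308:332].mean(1),45,65); P=rayT(T,(319.5,e),z); print("end row",e,P,"end-tcp frame",inframe(P)-inframe(p))
for row in (70,100,130,160,190):
    L=edge(g[row],295,311);Rr=edge(g[row],329,345); a,b=rayT(T,(L,row),z),rayT(T,(Rr,row),z); m=(a+b)/2; d=inframe(m)-inframe(p); print(row,L,Rr,"w",np.linalg.norm(a-b).round(4),"mid-tcp",d.round(4))
E
```

```text
end row 55.81879194630872 [0.64862318 0.28378095 0.28031754] end-tcp frame [0.0888898  0.00241794]
70 309.5 329.44827586206895 w 0.0071 mid-tcp [0.0843 0.0024]
100 309.57142857142856 334.0833333333333 w 0.0089 mid-tcp [0.0742 0.0015]
130 309.62264150943395 334.2096774193548 w 0.0092 mid-tcp [0.0635 0.0014]
160 309.6904761904762 333.69565217391306 w 0.0092 mid-tcp [0.0523 0.0015]
190 303.7894736842105 333.56410256410254 w 0.0117 mid-tcp [0.0404 0.0026]
```

Run:
```python
from st import *
stat(); plan((*w(-.009,0),.12,-73.8),(*w(-.009,0),.048,-73.8))
```

```text
t 15.18 p [0.5639 0.2567 0.2506] frame [-0.0116 -0.0165] F [-0.  -0.1 -1. ] Fx_frame -0.0 width 11.1 yaw -73.88 tilt [0.0005 0.0013]
0 shift [ 0.0125 -0.082   0.6532] turn [-0.0004 -0.0003 -0.0004] rows>= 3.2
1 shift [ 0.0122 -0.0816  1.0132] turn [-0.0004 -0.0003 -0.0004] rows>= 4.9
```

Emit:
{"op": "jog_arm", "data": {"plan": [{"x": 0.012,"y": -0.082,"z": 0.2,"wx": 0,"wy": 0,"wz": 0},{"x": 0.012,"y": -0.082,"z": 0.4,"wx": 0,"wy": 0,"wz": 0},{"x": 0.012,"y": -0.082,"z": 0.653,"wx": 0,"wy": 0,"wz": 0},{"x": 0.012,"y": -0.082,"z": 0.653,"wx": 0,"wy": 0,"wz": 0},{"x": 0.012,"y": -0.082,"z": 0.8,"wx": 0,"wy": 0,"wz": 0},{"x": 0.012,"y": -0.082,"z": 0.9,"wx": 0,"wy": 0,"wz": 0},{"x": 0.012,"y": -0.082,"z": 1.0,"wx": 0,"wy": 0,"wz": 0},{"x": 0.012,"y": -0.082,"z": 1.0,"wx": 0,"wy": 0,"wz": 0},{"x": 0.012,"y": -0.082,"z": 1.0,"wx": 0,"wy": 0,"wz": 0},{"x": 0.012,"y": -0.082,"z": 1.0,"wx": 0,"wy": 0,"wz": 0},{"x": 0.012,"y": -0.082,"z": 1.0,"wx": 0,"wy": 0,"wz": 0},{"x": 0.012,"y": -0.082,"z": 1.0,"wx": 0,"wy": 0,"wz": 0}]}}

```text
t: 16.18
eef_pos: [0.5629, 0.2737, 0.0525]
tool_rot: [-0.001, 0.99, 0.14, 0.002]
contact_force: [0.0, -0.2, -1.3]
gripper_width: 0.133
```

Run:
```python
from st import *
stat(); T0=cal("wrist")[1]; save("wrist","w9"); np.save("w9.npy",T0); stat()
n,im,T=src("w9"); k=2; cv2.imwrite("pics/m6.png",cv2.resize(im[0:260,120:520],None,fx=k,fy=k,interpolation=2)[:,:,::-1])
```

```text
t 16.18 p [0.5629 0.2737 0.0525] frame [-0.0079  0.0001] F [ 0.  -0.2 -1.3] Fx_frame -0.0 width 11.3 yaw -73.89 tilt [0.0029 0.0029]
t 16.23 p [0.5627 0.2737 0.0522] frame [-0.0081  0.0002] F [-0.3  0.4 -1.7] Fx_frame -0.1 width 10.9 yaw -73.88 tilt [0.0025 0.0027]
```

View pics/m6.png

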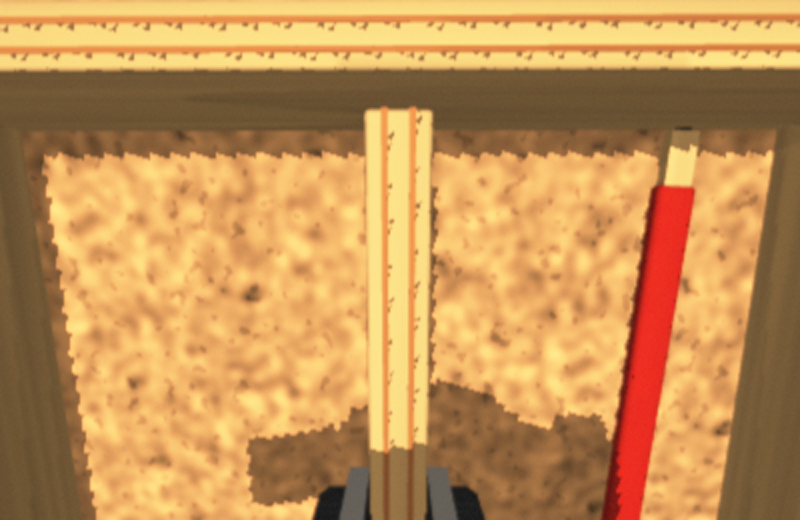

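The picture shows the divider centred in the frame (columns 303–336) with its end at row 54.5. The back's inner edge is at row 35, so there is still a gap. It is parallel to the sides. I'll measure the sides numerically.

Run:
```python
from st import *
n,im,T=src("w9"); g=cv2.GaussianBlur(im,(0,0),.6)[:,:,0].astype(float); o,p,r=tool(); z=.0523+.0297
for c in(60,200,300,340,450,560):
    e=edge(g[:,c-6:c+6].mean(1),15,55); print("back",c,e,inframe(rayT(T,(c,e),.07)).round(4))
for row in(60,90,120,150):
    q=g[row-2:row+3].mean(0); L=edge(q,30,200); Rr=edge(q,480,630)
    a,b=inframe(rayT(T,(L,row),.07)),inframe(rayT(T,(Rr,row),.07)); 
    l,rr=edge(q,296,308),edge(q,330,342); d=(inframe(rayT(T,(l,row),z))+inframe(rayT(T,(rr,row),z)))/2
    print(row,"L",L.round(1),a.round(4),"R",Rr.round(1),b.round(4),"mid",((a+b)/2).round(4)[1],"div",l.round(1),rr.round(1),d.round(4))
e=edge(g[:,308:330].mean(1),45,62); print("end",e,inframe(rayT(T,(319.5,e),z)).round(4))
print(np.round(g[100,::8]).astype(int).tolist())
```

```text
back 60 34.801259842519684 [0.0908 0.0993]
back 200 34.33934576582085 [0.0908 0.0455]
back 300 34.13658536585366 [0.0908 0.0071]
back 340 34.00576923076923 [ 0.0908 -0.0082]
back 450 33.652782193958664 [ 0.0908 -0.0503]
back 560 33.35019339482297 [ 0.0908 -0.0923]
60 L 74.2 [0.0819 0.0958] R 613.1 [ 0.0814 -0.1151] mid -0.0096 div 301.9 335.7 [ 0.0796 -0.0001]
90 L 32.0 [0.0708 0.1153] R 504.4 [ 0.0705 -0.0745] mid 0.0204 div 302.8 334.3 [0.0696 0.    ]
120 L 38.4 [0.0592 0.1157] R 598.8 [ 0.0587 -0.1152] mid 0.0003 div 303.0 336.7 [ 0.0591 -0.0005]
150 L 151.3 [0.0468 0.0709] R 495.1 [ 0.0466 -0.0745] mid -0.0018 div 303.8 334.0 [ 0.048  -0.0001]
end 53.89704669196502 [ 0.0816 -0.0003]
[234, 243, 240, 231, 223, 97, 97, 101, 105, 108, 109, 100, 98, 106, 117, 110, 109, 124, 173, 241, 248, 250, 247, 254, 243, 248, 230, 241, 230, 210, 196, 245, 239, 221, 218, 241, 248, 242, 250, 241, 252, 246, 173, 251, 229, 250, 238, 228, 242, 230, 249, 247, 239, 247, 237, 234, 176, 237, 233, 249, 247, 209, 177, 124, 128, 120, 115, 110, 114, 116, 113, 109, 106, 102, 103, 108, 243, 198, 215, 234]
```

The frame is measured centred (sides +115.4/-115.1 mm, back at 90.8 mm). The divider is at y = -0.2 mm, parallel, with a 9.2 mm gap. I'll move in 8 mm and lower it.

Emit:
{"op": "jog_arm", "data": {"plan": [{"x": 0.02,"y": 0,"z": 0.02,"wx": 0,"wy": 0,"wz": 0},{"x": 0.038,"y": 0,"z": 0.035,"wx": 0,"wy": 0,"wz": 0},{"x": 0.038,"y": 0,"z": 0.05,"wx": 0,"wy": 0,"wz": 0},{"x": 0.038,"y": 0,"z": 0.05,"wx": 0,"wy": 0,"wz": 0},{"x": 0.038,"y": 0,"z": 0.05,"wx": 0,"wy": 0,"wz": 0},{"x": 0.038,"y": 0,"z": 0.05,"wx": 0,"wy": 0,"wz": 0}]}}

```text
t: 16.73
eef_pos: [0.5698, 0.2758, 0.0419]
tool_rot: [-0.001, 0.99, 0.14, 0.001]
contact_force: [0.8, 0.1, -1.3]
gripper_width: 0.131
```

```bash
cat > gap.py <<'E'
import sys; from st import *
def gap(f):
    o,p,r=stat(); T=cal("wrist")[1]; im=save("wrist",f); np.save(f+".npy",T); z=max(p[2]+.0297,.07)
    g=cv2.GaussianBlur(im,(0,0),.6)[:,:,0].astype(float)
    for c in(270,370):
        e=edge(g[:,c-6:c+6].mean(1),5,50); b=inframe(rayT(T,(c,e),.07)); print("back",c,round(e,2),b.round(4))
    q=g[:,308:330].mean(1); print("profile",np.round(q[10:64]).astype(int).tolist())
    for lo,hi in((15,70),): e=edge(q,lo,hi); print("end",round(e,2),inframe(rayT(T,(319.5,e),z)).round(4))
    for row in(90,120):
        k=g[row-2:row+3].mean(0); L,Rr=edge(k,15,60),edge(k,590,632); a,b=inframe(rayT(T,(L,row),.07)),inframe(rayT(T,(Rr,row),.07))
        l,rr=edge(k,292,312),edge(k,326,346); print(row,"L",a.round(4),"R",b.round(4),"div",inframe(rayT(T,(l,row),z)).round(4),inframe(rayT(T,(rr,row),z)).round(4))
gap(sys.argv[1])
E
python3 gap.py w10
```

```text
t 16.73 p [0.5698 0.2758 0.0419] frame [-0.0007  0.0002] F [ 0.8  0.1 -1.3] Fx_frame 0.8 width 11.2 yaw -73.88 tilt [0.0021 0.0023]
back 270 48.34 [0.0909 0.0173]
back 370 48.02 [ 0.091  -0.0182]
profile [251, 249, 247, 247, 249, 250, 250, 250, 251, 249, 244, 236, 232, 227, 233, 241, 244, 249, 252, 252, 252, 252, 252, 253, 253, 252, 247, 238, 233, 227, 228, 233, 238, 244, 247, 248, 246, 238, 210, 161, 123, 115, 122, 145, 185, 225, 243, 248, 249, 249, 247, 245, 246, 248]
end 48.6 [ 0.0905 -0.0003]
90 L [0.0771 0.0958] R [ 0.0768 -0.1145] div [0.0769 0.0057] [ 0.0768 -0.006 ]
120 L [0.0665 0.1147] R [ 0.0661 -0.1151] div [0.0663 0.007 ] [ 0.0663 -0.006 ]
```

Emit:
{"op": "jog_arm", "data": {"plan": [{"x": 0.006,"y": 0,"z": 0.007,"wx": 0,"wy": 0,"wz": 0},{"x": 0.006,"y": 0,"z": 0.007,"wx": 0,"wy": 0,"wz": 0},{"x": 0.006,"y": 0,"z": 0.007,"wx": 0,"wy": 0,"wz": 0},{"x": 0.006,"y": 0,"z": 0.007,"wx": 0,"wy": 0,"wz": 0}]}}

```text
t: 17.12
eef_pos: [0.5711, 0.2761, 0.0407]
tool_rot: [-0.001, 0.99, 0.14, 0.001]
contact_force: [-0.2, 0.6, -0.5]
gripper_width: 0.131
```

```bash
python3 gap.py w11
```

```text
t 17.12 p [0.5711 0.2761 0.0407] frame [0.0007 0.0002] F [-0.2  0.6 -0.5] Fx_frame -0.1 width 11.1 yaw -73.88 tilt [0.0024 0.0026]
back 270 15.25 [0.1024 0.0167]
back 370 28.11 [ 0.0983 -0.0177]
profile [252, 252, 251, 250, 247, 244, 246, 249, 250, 250, 251, 251, 250, 246, 239, 235, 235, 236, 239, 242, 247, 251, 252, 252, 252, 253, 253, 253, 253, 250, 243, 237, 235, 233, 234, 236, 242, 247, 249, 248, 242, 224, 187, 165, 186, 222, 239, 243, 245, 248, 249, 249, 248, 249]
end 52.07 [ 0.0907 -0.0003]
90 L [0.0784 0.095 ] R [ 0.078  -0.1102] div [0.0782 0.0058] [ 0.0782 -0.0059]
120 L [0.0678 0.0973] R [ 0.0675 -0.1151] div [0.0677 0.007 ] [ 0.0677 -0.0057]
```

Emit:
{"op": "jog_arm", "data": {"plan": [{"x": 0.003,"y": 0,"z": 0.004,"wx": 0,"wy": 0,"wz": 0},{"x": 0.003,"y": 0,"z": 0.004,"wx": 0,"wy": 0,"wz": 0},{"x": 0.003,"y": 0,"z": 0.004,"wx": 0,"wy": 0,"wz": 0},{"x": 0.003,"y": 0,"z": 0.004,"wx": 0,"wy": 0,"wz": 0}]}}

```text
t: 17.5
eef_pos: [0.5714, 0.2763, 0.0403]
tool_rot: [-0.001, 0.99, 0.14, 0.001]
contact_force: [-2.6, -0.5, 5.2]
gripper_width: 0.129
```

```bash
python3 gap.py w12
```

```text
t 17.5 p [0.5714 0.2763 0.0403] frame [0.001  0.0002] F [-2.6 -0.5  5.2] Fx_frame -2.6 width 11.0 yaw -73.88 tilt [0.0016 0.0026]
back 270 27.9 [0.0986 0.0168]
back 370 28.12 [ 0.0985 -0.0176]
profile [252, 252, 251, 251, 250, 248, 246, 248, 249, 250, 250, 251, 251, 249, 243, 237, 234, 232, 234, 239, 243, 249, 252, 252, 252, 252, 253, 253, 253, 252, 247, 238, 233, 228, 229, 234, 238, 245, 248, 248, 247, 239, 217, 187, 187, 221, 243, 248, 247, 246, 248, 249, 249, 249]
end 54.61 [ 0.0902 -0.0002]
90 L [0.0786 0.0952] R [ 0.0783 -0.1097] div [0.0785 0.0058] [ 0.0785 -0.0059]
120 L [0.0681 0.0971] R [ 0.0678 -0.1151] div [0.068 0.007] [ 0.0679 -0.0058]
```

Emit:
{"op": "jog_arm", "data": {"plan": [{"x": 0.003,"y": 0,"z": 0,"wx": 0,"wy": 0,"wz": 0},{"x": 0.005,"y": 0,"z": 0,"wx": 0,"wy": 0,"wz": 0},{"x": 0.005,"y": 0,"z": 0,"wx": 0,"wy": 0,"wz": 0},{"x": 0.005,"y": 0,"z": 0,"wx": 0,"wy": 0,"wz": 0},{"x": 0.005,"y": 0,"z": 0,"wx": 0,"wy": 0,"wz": 0}]}}

```text
t: 17.97
eef_pos: [0.5716, 0.2763, 0.0403]
tool_rot: [-0.001, 0.99, 0.14, 0.0]
contact_force: [-4.6, -2.5, 4.4]
gripper_width: 0.132
```

```bash
python3 gap.py w13
```

```text
t 17.97 p [0.5716 0.2763 0.0403] frame [0.0012 0.0002] F [-4.6 -2.5  4.4] Fx_frame -5.2 width 11.2 yaw -73.88 tilt [0.0001 0.0023]
back 270 16.22 [0.1025 0.0166]
back 370 41.25 [ 0.0947 -0.0178]
profile [252, 252, 252, 251, 251, 249, 246, 245, 248, 249, 250, 250, 251, 251, 248, 243, 237, 233, 228, 229, 237, 245, 250, 252, 252, 252, 252, 253, 253, 253, 251, 246, 238, 236, 236, 237, 234, 237, 245, 248, 249, 247, 239, 223, 211, 227, 243, 248, 248, 247, 246, 248, 249, 249]
end 54.68 [ 0.0905 -0.0003]
90 L [0.0789 0.0949] R [ 0.0786 -0.1097] div [0.0788 0.0058] [ 0.0788 -0.0058]
120 L [0.0684 0.0971] R [ 0.0681 -0.1151] div [0.0683 0.007 ] [ 0.0683 -0.0058]
```

Contact is made: Fx is about -5 N, the seam is 0.3 mm or less, and the frame has not moved. Release and rise.

Emit:
{"op": "jog_arm", "data": {"plan": [{"x": 0,"y": 0,"z": 0,"wx": 0,"wy": 0,"wz": 0},{"x": 0,"y": 0,"z": 0,"wx": 0,"wy": 0,"wz": 0},{"x": 0,"y": 0,"z": 0,"wx": 0,"wy": 0,"wz": 0},{"x": 0,"y": 0,"z": 0,"wx": 0,"wy": 0,"wz": 0},{"x": 0,"y": 0,"z": 0,"wx": 0,"wy": 0,"wz": 0}], "hand": -0.1}}

```text
t: 18.43
eef_pos: [0.5718, 0.2764, 0.0403]
tool_rot: [-0.001, 0.99, 0.14, 0.0]
contact_force: [-0.5, -0.5, 0.1]
gripper_width: 0.45
```

Emit:
{"op": "jog_arm", "data": {"plan": [{"x": 0,"y": 0,"z": -0.08,"wx": 0,"wy": 0,"wz": 0},{"x": 0,"y": 0,"z": -0.2,"wx": 0,"wy": 0,"wz": 0},{"x": 0,"y": 0,"z": -0.4,"wx": 0,"wy": 0,"wz": 0},{"x": -0.1,"y": 0,"z": -0.6,"wx": 0,"wy": 0,"wz": 0},{"x": -0.2,"y": 0,"z": -0.8,"wx": 0,"wy": 0,"wz": 0},{"x": -0.25,"y": 0,"z": -1.0,"wx": 0,"wy": 0,"wz": 0},{"x": -0.25,"y": 0,"z": -1.0,"wx": 0,"wy": 0,"wz": 0},{"x": -0.25,"y": 0,"z": -1.0,"wx": 0,"wy": 0,"wz": 0},{"x": -0.25,"y": 0,"z": -1.0,"wx": 0,"wy": 0,"wz": 0},{"x": -0.25,"y": 0,"z": -1.0,"wx": 0,"wy": 0,"wz": 0}]}}

```text
t: 19.27
eef_pos: [0.5231, 0.2619, 0.2388]
tool_rot: [-0.001, 0.99, 0.14, -0.001]
contact_force: [-0.0, 0.1, -0.1]
gripper_width: 0.447
```

```bash
cat > chk.py <<'E'
import sys; from st import *
f=sys.argv[1]; stat(); T=cal("wrist")[1]; save("wrist",f); np.save(f+".npy",T)
FI=comb(bar((-.06,.121),(.102,.121)),bar((-.06,-.121),(.102,-.121)),bar((.096,-.115),(.096,-.015)),bar((.096,.015),(.096,.115)))
I,O=bar((-.03,0),(.09,0)); k=~((O[:,0]>.09)|((O[:,0]<-.03))); DH=(I,O[k])
n,im,T=src(f); v,c,_=fitbar(n,im,T,FI,(FX,FY,FA),span=(.008,.008,.04)); print("frame",inframe(v).round(4),np.degrees(v[2]).round(2),round(c,1))
v,c,_=fitbar(n,im,T,DH,(FX,FY,FA),span=(.001,.008,.04)); print("div  ",inframe(v).round(4),np.degrees(v[2]).round(2),round(c,1))
E
python3 chk.py w14
python3 - <<'E'
from h import *
a=np.radians(-159.4+90)
plan((.53,.15,.22,-73.8),(.517,.0385,.15,-69.4),(.517,.0385,.019,-69.4),frm="chain")
E
```

```text
t 19.27 p [0.5231 0.2619 0.2388] frame [-0.0494 -0.0001] F [-0.   0.1 -0.1] Fx_frame 0.0 width 38.0 yaw -73.87 tilt [-0.0013  0.001 ]
frame [0.0004 0.    ] 16.15 -27.1
div   [0.0013 0.0009] 15.91 -31.9
0 shift [-0.1218  0.5463  0.092 ] turn [-0.0003  0.0005 -0.0005] rows>= 2.7
1 shift [-0.218   0.5172  0.35  ] turn [ 0.      0.     -0.0244] rows>= 3.2
2 shift [0.    0.    0.655] turn [0. 0. 0.] rows>= 3.1
```

The divider stands free in place (y +0.9 mm, -0.25° from the frame's fitted yaw, frame unmoved). Now the bracket.

Emit:
{"op": "jog_arm", "data": {"plan": [{"x": -0.06,"y": 0.27,"z": 0.05,"wx": 0,"wy": 0,"wz": 0},{"x": -0.122,"y": 0.546,"z": 0.092,"wx": 0,"wy": 0,"wz": 0},{"x": -0.122,"y": 0.546,"z": 0.092,"wx": 0,"wy": 0,"wz": 0},{"x": -0.122,"y": 0.546,"z": 0.092,"wx": 0,"wy": 0,"wz": 0}]}}

```text
t: 19.65
eef_pos: [0.5293, 0.1414, 0.2178]
tool_rot: [0.002, 0.991, 0.135, -0.003]
contact_force: [-0.0, -1.6, 0.0]
gripper_width: 0.45
```

```bash
python3 -c "
from h import *
plan((.517,.0385,.15,-69.4))"
```

```text
0 shift [-0.1949  0.478   0.3416] turn [ 0.0009  0.0021 -0.0281] rows>= 3.0
```

Emit:
{"op": "jog_arm", "data": {"plan": [{"x": -0.1,"y": 0.24,"z": 0.17,"wx": 0.001,"wy": 0.002,"wz": -0.014},{"x": -0.195,"y": 0.478,"z": 0.342,"wx": 0.001,"wy": 0.002,"wz": -0.028},{"x": -0.195,"y": 0.478,"z": 0.342,"wx": 0.001,"wy": 0.002,"wz": -0.028},{"x": -0.195,"y": 0.478,"z": 0.342,"wx": 0.001,"wy": 0.002,"wz": -0.028},{"x": -0.195,"y": 0.478,"z": 0.342,"wx": 0.001,"wy": 0.002,"wz": -0.028},{"x": -0.195,"y": 0.478,"z": 0.342,"wx": 0.001,"wy": 0.002,"wz": -0.028},{"x": -0.195,"y": 0.478,"z": 0.342,"wx": 0.001,"wy": 0.002,"wz": -0.028}]}}

```text
t: 20.23
eef_pos: [0.5177, 0.0401, 0.15]
tool_rot: [-0.0, 0.984, 0.18, 0.0]
contact_force: [0.1, 0.7, 0.0]
gripper_width: 0.45
```

Run:
```python
from st import *
stat(); T=cal("wrist")[1]; im=save("wrist","w15"); np.save("w15.npy",T)
m=BRACK[(BRACK[:,0]<.0221)&(BRACK[:,2]<.07)]
v,c=fit("wrist",im,T,m,(.517,.0385,np.radians(-159.4)),span=(.006,.006,.06)); print("bracket (foot+web)",v[:2].round(4),np.degrees(v[2]).round(2),c)
v,c=fit("wrist",im,T,BRACK,(.517,.0385,np.radians(-159.4)),span=(.006,.006,.06)); print("bracket (all)",v[:2].round(4),np.degrees(v[2]).round(2),c)
plan((.517,.0385,.022,-69.4))
```

```text
t 20.23 p [0.5177 0.0401 0.15  ] frame [-0.1165 -0.2116] F [0.1 0.7 0. ] Fx_frame 0.3 width 38.3 yaw -69.32 tilt [-0.      0.0003]
bracket (foot+web) [0.5165 0.0382] -158.51 -97.496414
bracket (all) [0.5166 0.0389] -160.11 -94.51875
0 shift [-0.0077  0.0075  0.6412] turn [-0.0001 -0.0002  0.0007] rows>= 3.1
```

Emit:
{"op": "jog_arm", "data": {"plan": [{"x": -0.008,"y": 0.007,"z": 0.2,"wx": 0,"wy": 0,"wz": 0},{"x": -0.008,"y": 0.007,"z": 0.4,"wx": 0,"wy": 0,"wz": 0},{"x": -0.008,"y": 0.007,"z": 0.55,"wx": 0,"wy": 0,"wz": 0},{"x": -0.008,"y": 0.007,"z": 0.641,"wx": 0,"wy": 0,"wz": 0},{"x": -0.008,"y": 0.007,"z": 0.641,"wx": 0,"wy": 0,"wz": 0},{"x": -0.008,"y": 0.007,"z": 0.641,"wx": 0,"wy": 0,"wz": 0},{"x": -0.008,"y": 0.007,"z": 0.641,"wx": 0,"wy": 0,"wz": 0}]}}

```text
t: 20.87
eef_pos: [0.5183, 0.0394, 0.0234]
tool_rot: [-0.0, 0.984, 0.18, 0.001]
contact_force: [0.2, -0.2, -0.1]
gripper_width: 0.454
```

Emit:
{"op": "jog_arm", "data": {"plan": [{"x": 0,"y": 0,"z": 0,"wx": 0,"wy": 0,"wz": 0},{"x": 0,"y": 0,"z": 0,"wx": 0,"wy": 0,"wz": 0},{"x": 0,"y": 0,"z": 0,"wx": 0,"wy": 0,"wz": 0},{"x": 0,"y": 0,"z": 0,"wx": 0,"wy": 0,"wz": 0},{"x": 0,"y": 0,"z": 0,"wx": 0,"wy": 0,"wz": 0},{"x": 0,"y": 0,"z": 0,"wx": 0,"wy": 0,"wz": 0},{"x": 0,"y": 0,"z": 0,"wx": 0,"wy": 0,"wz": 0}], "hand": -1, "grip_force": 60}}

```text
t: 21.45
eef_pos: [0.5199, 0.04, 0.0251]
tool_rot: [-0.001, 0.984, 0.18, 0.003]
contact_force: [0.1, 0.7, 7.8]
gripper_width: 0.156
```

```bash
python3 -c "
from st import *
stat()"
```

```text
t 21.45 p [0.5199 0.04   0.0251] frame [-0.1144 -0.2123] F [0.1 0.7 7.8] Fx_frame 0.3 width 13.3 yaw -69.21 tilt [0.0063 0.0026]
```

Emit:
{"op": "jog_arm", "data": {"plan": [{"x": 0,"y": 0,"z": -0.08,"wx": 0,"wy": 0,"wz": 0},{"x": 0,"y": 0,"z": -0.25,"wx": 0,"wy": 0,"wz": 0},{"x": 0,"y": 0,"z": -0.45,"wx": 0,"wy": 0,"wz": 0},{"x": 0,"y": 0,"z": -0.65,"wx": 0,"wy": 0,"wz": 0},{"x": 0,"y": 0,"z": -0.85,"wx": 0,"wy": 0,"wz": 0},{"x": 0,"y": 0,"z": -0.9,"wx": 0,"wy": 0,"wz": 0},{"x": 0,"y": 0,"z": -0.9,"wx": 0,"wy": 0,"wz": 0}]}}

```text
t: 22.03
eef_pos: [0.5209, 0.0399, 0.2088]
tool_rot: [-0.002, 0.984, 0.18, 0.007]
contact_force: [0.1, 0.1, -2.9]
gripper_width: 0.158
```

```bash
python3 -c "
from st import *
stat(); plan((.53,.17,.21,-25),(*w(0,.054),.20,16.2),frm='chain')"
```

```text
t 22.03 p [0.5209 0.0399 0.2088] frame [-0.1135 -0.2127] F [ 0.1  0.1 -2.9] Fx_frame 0.1 width 13.4 yaw -69.21 tilt [0.0134 0.0057]
0 shift [ 0.2736 -0.5918 -0.0016] turn [ 0.0016 -0.0045 -0.2456] rows>= 6.2
1 shift [ 0.7682 -0.2179  0.05  ] turn [ 0.      0.     -0.2289] rows>= 5.8
```

Emit:
{"op": "jog_arm", "data": {"plan": [{"x": 0.045,"y": -0.1,"z": -0.002,"wx": 0.002,"wy": -0.004,"wz": -0.04},{"x": 0.09,"y": -0.2,"z": -0.002,"wx": 0.002,"wy": -0.004,"wz": -0.08},{"x": 0.135,"y": -0.3,"z": -0.002,"wx": 0.002,"wy": -0.004,"wz": -0.12},{"x": 0.18,"y": -0.4,"z": -0.002,"wx": 0.002,"wy": -0.004,"wz": -0.16},{"x": 0.23,"y": -0.5,"z": -0.002,"wx": 0.002,"wy": -0.004,"wz": -0.2},{"x": 0.274,"y": -0.592,"z": -0.002,"wx": 0.002,"wy": -0.004,"wz": -0.246},{"x": 0.274,"y": -0.592,"z": -0.002,"wx": 0.002,"wy": -0.004,"wz": -0.246},{"x": 0.274,"y": -0.592,"z": -0.002,"wx": 0.002,"wy": -0.004,"wz": -0.246}]}}

```text
t: 22.7
eef_pos: [0.5286, 0.1711, 0.2079]
tool_rot: [-0.001, 0.842, 0.539, -0.001]
contact_force: [0.6, -0.6, -2.5]
gripper_width: 0.155
```

```bash
python3 -c "
from st import *
stat(); plan((*w(0,.054),.20,16.2),frm='chain')"
```

```text
t 22.7 p [0.5286 0.1711 0.2079] frame [-0.0695 -0.0888] F [ 0.6 -0.6 -2.5] Fx_frame 0.4 width 13.2 yaw -24.75 tilt [-0.0032  0.0008]
0 shift [ 0.767  -0.2055  0.0395] turn [-1.000e-03 -2.000e-04 -2.275e-01] rows>= 5.7
```

Emit:
{"op": "jog_arm", "data": {"plan": [{"x": 0.13,"y": -0.034,"z": 0.04,"wx": -0.001,"wy": 0,"wz": -0.04},{"x": 0.26,"y": -0.07,"z": 0.04,"wx": -0.001,"wy": 0,"wz": -0.08},{"x": 0.4,"y": -0.11,"z": 0.04,"wx": -0.001,"wy": 0,"wz": -0.12},{"x": 0.53,"y": -0.14,"z": 0.04,"wx": -0.001,"wy": 0,"wz": -0.16},{"x": 0.66,"y": -0.18,"z": 0.04,"wx": -0.001,"wy": 0,"wz": -0.2},{"x": 0.767,"y": -0.206,"z": 0.04,"wx": -0.001,"wy": 0,"wz": -0.228},{"x": 0.767,"y": -0.206,"z": 0.04,"wx": -0.001,"wy": 0,"wz": -0.228},{"x": 0.767,"y": -0.206,"z": 0.04,"wx": -0.001,"wy": 0,"wz": -0.228},{"x": 0.767,"y": -0.206,"z": 0.04,"wx": -0.001,"wy": 0,"wz": -0.228},{"x": 0.767,"y": -0.206,"z": 0.04,"wx": -0.001,"wy": 0,"wz": -0.228}]}}

```text
t: 23.53
eef_pos: [0.5554, 0.3252, 0.1991]
tool_rot: [-0.0, 0.601, 0.799, -0.001]
contact_force: [-0.5, 0.3, -2.0]
gripper_width: 0.157
```

```bash
python3 -c "
from st import *
stat(); plan((*w(0,.052),.08,16.2),(*w(0,.052),.034,16.2))"
```

```text
t 23.53 p [0.5554 0.3252 0.1991] frame [-0.0007  0.0516] F [-0.5  0.3 -2. ] Fx_frame -0.4 width 13.4 yaw 16.05 tilt [-0.0011 -0.0013]
0 shift [0.0024 0.0042 0.5956] turn [-0.0005  0.0003 -0.0008] rows>= 2.9
1 shift [0.0026 0.0046 0.8256] turn [-0.0005  0.0003 -0.0008] rows>= 4.0
```

Emit:
{"op": "jog_arm", "data": {"plan": [{"x": 0.003,"y": 0.004,"z": 0.2,"wx": 0,"wy": 0,"wz": -0.001},{"x": 0.003,"y": 0.004,"z": 0.4,"wx": 0,"wy": 0,"wz": -0.001},{"x": 0.003,"y": 0.004,"z": 0.6,"wx": 0,"wy": 0,"wz": -0.001},{"x": 0.003,"y": 0.004,"z": 0.7,"wx": 0,"wy": 0,"wz": -0.001},{"x": 0.003,"y": 0.004,"z": 0.8,"wx": 0,"wy": 0,"wz": -0.001},{"x": 0.003,"y": 0.004,"z": 0.835,"wx": 0,"wy": 0,"wz": -0.001},{"x": 0.003,"y": 0.004,"z": 0.835,"wx": 0,"wy": 0,"wz": -0.001},{"x": 0.003,"y": 0.004,"z": 0.835,"wx": 0,"wy": 0,"wz": -0.001},{"x": 0.003,"y": 0.004,"z": 0.835,"wx": 0,"wy": 0,"wz": -0.001}]}}

```text
t: 24.28
eef_pos: [0.5571, 0.326, 0.0339]
tool_rot: [0.0, 0.601, 0.8, 0.0]
contact_force: [-0.3, 0.8, -1.7]
gripper_width: 0.155
```

Run:
```python
from st import *
stat(); T=cal("wrist")[1]; a=save("wrist","w16"); np.save("w16.npy",T); b=save("scene","scene3"); c=save("top","top3")
A=cv2.resize(a,(480,300)); B=cv2.resize(b[200:320,350:500],(375,300),interpolation=2)
C=cv2.resize(c[120:240,130:270],(350,300),interpolation=2); W=a[180:400,200:440]; W=cv2.resize(W,(327,300))
print(A.shape,B.shape); cv2.imwrite("pics/m7.png",np.vstack([np.hstack([A,cv2.resize(C,(320,274)) if 0 else C[:,:320]]),np.hstack([B,W,np.zeros((300,800-375-327,3),np.uint8)])])[:,:,::-1])
```

```text
t 24.28 p [0.5571 0.326  0.0339] frame [0.0012 0.0519] F [-0.3  0.8 -1.7] Fx_frame -0.1 width 13.1 yaw 16.18 tilt [0.0012 0.    ]
(300, 480, 3) (300, 375, 3)
```

View pics/m7.png

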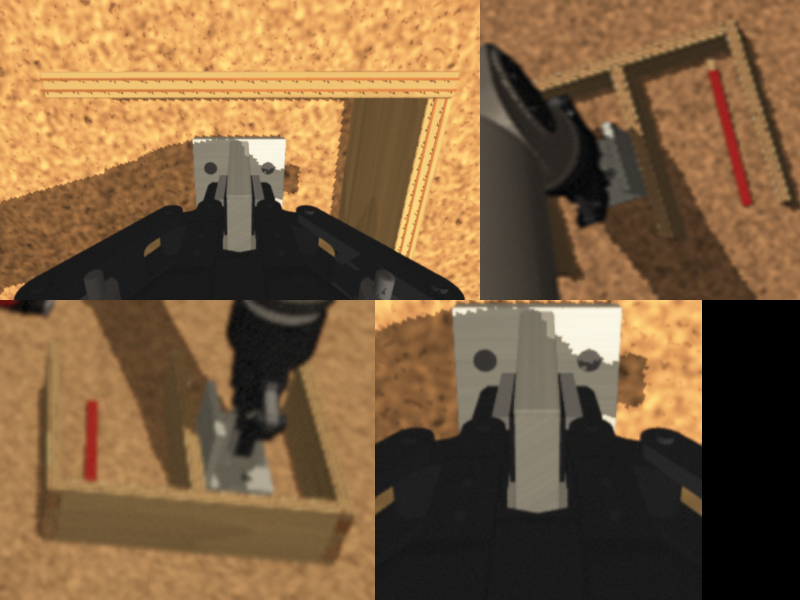

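The bracket is held square over the left half, with its foot's rear edge at wrist row ≈183 (columns 257–381). The pencil and frame are undisturbed. I'll measure the held offset from the foot edges.

Run:
```python
from st import *
n,im,T=src("w16"); g=cv2.GaussianBlur(im,(0,0),.6)[:,:,2].astype(float); z=.008+.0339-.0251
for a,b in((262,285),(290,305),(340,360),(362,376)):
    e=edge(g[:,a:b].mean(1),174,194); print("foot edge",round(e,2),inframe(rayT(T,((a+b)/2,e),z)).round(4))
q=g[190:205].mean(0); L,Rr=edge(q,245,270),edge(q,370,392); print(L,Rr,inframe(rayT(T,(L,197.5),z)).round(4),inframe(rayT(T,(Rr,197.5),z)).round(4))
q=g[:,100:500]; 
print(np.round(g[176:192,345:355].mean(1)).astype(int))
# frame left side inner top edge for reference: should be y=.115
for c in(200,300,400): e=edge(g[:,c-6:c+6].mean(1),110,140); print("side",c,round(e,2),inframe(rayT(T,(c,e),.07)).round(4))
```

```text
foot edge 184.71 [-0.0235  0.083 ]
foot edge 183.7 [-0.0101  0.0836]
foot edge 184.92 [0.0191 0.0829]
foot edge 184.86 [0.0297 0.0829]
256.3322505800464 380.18657894736845 [-0.0334  0.0756] [0.0363 0.0756]
[108 111 111 107  98  86  85  95 116 162 207 226 230 229 228 227]
side 200 118.87 [-0.0399  0.119 ]
side 300 129.73 [-0.0049  0.1153]
side 400 129.16 [0.0304 0.1155]
```

Emit:
{"op": "jog_arm", "data": {"plan": [{"x": -0.02,"y": -0.002,"z": 0.015,"wx": 0,"wy": 0,"wz": 0},{"x": -0.043,"y": -0.002,"z": 0.03,"wx": 0,"wy": 0,"wz": 0},{"x": -0.043,"y": -0.002,"z": 0.037,"wx": 0,"wy": 0,"wz": 0},{"x": -0.043,"y": -0.002,"z": 0.037,"wx": 0,"wy": 0,"wz": 0},{"x": -0.043,"y": -0.002,"z": 0.037,"wx": 0,"wy": 0,"wz": 0},{"x": -0.043,"y": -0.002,"z": 0.037,"wx": 0,"wy": 0,"wz": 0},{"x": -0.043,"y": -0.002,"z": 0.037,"wx": 0,"wy": 0,"wz": 0}]}}

```text
t: 25.02
eef_pos: [0.5588, 0.3181, 0.0263]
tool_rot: [0.0, 0.6, 0.8, 0.0]
contact_force: [0.3, -0.2, -3.5]
gripper_width: 0.155
```

```bash
cat > br.py <<'E'
import sys; from st import *
f=sys.argv[1]; o,p,r=stat(); print("Fy_frame",round(float(np.dot(np.array(o["contact_force"])[:2],[-np.sin(FA),np.cos(FA)])),2)); T=cal("wrist")[1]; im=save("wrist",f); g=cv2.GaussianBlur(im,(0,0),.6)[:,:,2].astype(float); z=max(.008,.008+p[2]-.0251)
for a,b in((262,285),(340,360),(362,376)):
    e=edge(g[:,a:b].mean(1),174,206); print("face y from foot edge",round(e,2),(inframe(rayT(T,((a+b)/2,e),z))[1]-.065).round(4))
b=save("scene",f+"s"); g=cv2.cvtColor(b,cv2.COLOR_RGB2GRAY).astype(np.float32)
# profile across divider top/plate top at z=.07 along frame y, in scene view
xs=np.linspace(-.015,.03,46); n=cams.get_calibration("scene")
for fx in(-.030,.03):
    P=np.array([(*w(fx,y),.07) for y in xs]); u=proj("scene",P).astype(np.float32); print("scene prof",fx,cv2.remap(g,u[:,:1].copy(),u[:,1:].copy(),1).ravel().round().astype(int).tolist())
E
python3 br.py w17
```

```text
t 25.02 p [0.5588 0.3181 0.0263] frame [0.0005 0.0439] F [ 0.3 -0.2 -3.5] Fx_frame 0.2 width 13.1 yaw 16.23 tilt [0.001  0.0003]
Fy_frame -0.3
face y from foot edge 184.82 0.0099
face y from foot edge 185.03 0.0098
face y from foot edge 185.0 0.0099
scene prof -0.03 [68, 69, 69, 69, 70, 70, 71, 72, 73, 74, 73, 73, 72, 72, 72, 73, 74, 73, 72, 71, 71, 71, 72, 73, 74, 77, 80, 84, 89, 90, 92, 92, 92, 90, 87, 84, 82, 79, 82, 87, 94, 104, 113, 118, 124, 122]
scene prof 0.03 [68, 69, 69, 70, 70, 70, 71, 81, 92, 108, 127, 136, 138, 139, 140, 141, 141, 140, 140, 140, 130, 118, 105, 93, 89, 98, 108, 123, 139, 143, 146, 145, 142, 136, 127, 119, 110, 103, 97, 93, 87, 81, 80, 79, 77, 75]
```

Emit:
{"op": "jog_arm", "data": {"plan": [{"x": -0.008,"y": 0,"z": 0.004,"wx": 0,"wy": 0,"wz": 0},{"x": -0.014,"y": 0.001,"z": 0.004,"wx": 0,"wy": 0,"wz": 0},{"x": -0.014,"y": 0.001,"z": 0.004,"wx": 0,"wy": 0,"wz": 0},{"x": -0.014,"y": 0.001,"z": 0.004,"wx": 0,"wy": 0,"wz": 0},{"x": -0.014,"y": 0.001,"z": 0.004,"wx": 0,"wy": 0,"wz": 0}]}}

```text
t: 25.53
eef_pos: [0.5598, 0.3155, 0.0256]
tool_rot: [0.0, 0.6, 0.8, 0.0]
contact_force: [-0.1, -0.2, -3.1]
gripper_width: 0.157
```

```bash
python3 br.py w18
```

```text
t 25.53 p [0.5598 0.3155 0.0256] frame [0.0007 0.0411] F [-0.1 -0.2 -3.1] Fx_frame -0.1 width 13.3 yaw 16.23 tilt [0.001  0.0003]
Fy_frame -0.17
face y from foot edge 184.83 0.0071
face y from foot edge 185.04 0.0069
face y from foot edge 185.04 0.007
scene prof -0.03 [69, 68, 68, 68, 68, 69, 70, 72, 73, 74, 74, 73, 73, 72, 71, 72, 72, 72, 72, 72, 73, 73, 75, 77, 80, 84, 88, 91, 94, 93, 92, 89, 84, 80, 79, 79, 85, 91, 100, 111, 118, 120, 121, 115, 109, 97]
scene prof 0.03 [68, 68, 68, 69, 70, 70, 70, 81, 92, 108, 127, 136, 138, 140, 141, 142, 142, 141, 140, 139, 131, 120, 115, 114, 118, 129, 139, 142, 144, 141, 137, 127, 116, 107, 100, 95, 93, 90, 84, 78, 78, 77, 71, 62, 54, 46]
```

Emit:
{"op": "jog_arm", "data": {"plan": [{"x": -0.002,"y": 0,"z": 0.003,"wx": 0,"wy": 0,"wz": 0},{"x": -0.004,"y": 0,"z": 0.003,"wx": 0,"wy": 0,"wz": 0},{"x": -0.004,"y": 0,"z": 0.003,"wx": 0,"wy": 0,"wz": 0},{"x": -0.004,"y": 0,"z": 0.003,"wx": 0,"wy": 0,"wz": 0}]}}

```text
t: 25.97
eef_pos: [0.5599, 0.3154, 0.0253]
tool_rot: [0.0, 0.6, 0.8, 0.001]
contact_force: [-1.2, 1.9, 1.7]
gripper_width: 0.157
```

```bash
python3 br.py w19
```

```text
t 25.97 p [0.5599 0.3154 0.0253] frame [0.0009 0.041 ] F [-1.2  1.9  1.7] Fx_frame -0.7 width 13.4 yaw 16.26 tilt [0.0011 0.0012]
Fy_frame 2.14
face y from foot edge 184.83 0.007
face y from foot edge 184.92 0.0069
face y from foot edge 184.93 0.007
scene prof -0.03 [68, 69, 70, 70, 70, 69, 70, 72, 73, 74, 74, 73, 73, 74, 74, 74, 73, 72, 72, 72, 73, 73, 76, 78, 81, 85, 89, 90, 92, 90, 89, 87, 84, 82, 81, 81, 86, 92, 101, 112, 119, 121, 121, 114, 105, 93]
scene prof 0.03 [70, 70, 69, 69, 69, 70, 71, 81, 93, 109, 127, 136, 138, 139, 141, 142, 142, 142, 141, 140, 132, 120, 115, 115, 119, 128, 137, 140, 143, 140, 138, 128, 117, 108, 100, 94, 91, 87, 83, 79, 78, 77, 70, 62, 51, 39]
```

Emit:
{"op": "jog_arm", "data": {"plan": [{"x": 0,"y": 0,"z": -0.003,"wx": 0,"wy": 0,"wz": 0},{"x": -0.002,"y": 0,"z": -0.003,"wx": 0,"wy": 0,"wz": 0},{"x": -0.004,"y": 0,"z": -0.003,"wx": 0,"wy": 0,"wz": 0},{"x": -0.004,"y": 0,"z": -0.003,"wx": 0,"wy": 0,"wz": 0},{"x": -0.004,"y": 0,"z": -0.003,"wx": 0,"wy": 0,"wz": 0}]}}

```text
t: 26.48
eef_pos: [0.5602, 0.3144, 0.0257]
tool_rot: [0.0, 0.6, 0.8, 0.001]
contact_force: [-0.2, 0.4, -2.2]
gripper_width: 0.155
```

```bash
python3 br.py w20
```

```text
t 26.48 p [0.5602 0.3144 0.0257] frame [0.0008 0.0399] F [-0.2  0.4 -2.2] Fx_frame -0.1 width 13.2 yaw 16.25 tilt [0.0011 0.0008]
Fy_frame 0.42
face y from foot edge 184.89 0.0059
face y from foot edge 185.01 0.0058
face y from foot edge 184.98 0.0059
scene prof -0.03 [68, 69, 69, 70, 70, 70, 70, 70, 73, 76, 77, 75, 74, 74, 74, 75, 75, 76, 76, 77, 79, 81, 83, 86, 88, 90, 91, 90, 90, 88, 86, 84, 81, 80, 84, 87, 96, 106, 112, 117, 119, 119, 117, 108, 99, 84]
scene prof 0.03 [70, 70, 70, 70, 69, 70, 71, 81, 92, 107, 125, 134, 138, 140, 142, 143, 142, 142, 142, 142, 138, 132, 135, 142, 147, 150, 151, 147, 141, 132, 124, 114, 106, 99, 95, 90, 85, 80, 79, 78, 76, 74, 64, 52, 41, 31]
```

Emit:
{"op": "jog_arm", "data": {"plan": [{"x": -0.002,"y": 0,"z": 0,"wx": 0,"wy": 0,"wz": 0},{"x": -0.002,"y": 0,"z": 0,"wx": 0,"wy": 0,"wz": 0},{"x": -0.002,"y": 0,"z": 0,"wx": 0,"wy": 0,"wz": 0}]}}

```text
t: 26.83
eef_pos: [0.5603, 0.3139, 0.0257]
tool_rot: [0.0, 0.6, 0.8, 0.001]
contact_force: [0.2, 0.7, -3.4]
gripper_width: 0.158
```

```bash
python3 br.py w21
```

```text
t 26.83 p [0.5603 0.3139 0.0257] frame [0.0008 0.0395] F [ 0.2  0.7 -3.4] Fx_frame 0.4 width 13.4 yaw 16.25 tilt [0.0011 0.0008]
Fy_frame 0.63
face y from foot edge 184.86 0.0055
face y from foot edge 184.97 0.0054
face y from foot edge 184.97 0.0054
scene prof -0.03 [70, 70, 69, 68, 69, 69, 69, 69, 71, 73, 74, 73, 73, 75, 77, 76, 75, 75, 77, 78, 79, 80, 84, 87, 90, 91, 92, 91, 91, 88, 84, 83, 83, 85, 89, 94, 100, 108, 112, 116, 115, 110, 103, 93, 82, 69]
scene prof 0.03 [69, 70, 70, 70, 71, 72, 73, 85, 98, 111, 125, 132, 134, 137, 140, 141, 140, 139, 139, 139, 136, 131, 134, 141, 147, 149, 150, 146, 140, 130, 120, 111, 104, 98, 94, 90, 85, 81, 80, 79, 75, 72, 62, 51, 40, 29]
```

Contact: the divider edge just began to move (about 0.3 mm) and the seam is closed. Now I'll set it down, release and rise.

Emit:
{"op": "jog_arm", "data": {"plan": [{"x": 0,"y": 0,"z": 0.003,"wx": 0,"wy": 0,"wz": 0},{"x": 0,"y": 0,"z": 0.003,"wx": 0,"wy": 0,"wz": 0},{"x": 0,"y": 0,"z": 0.003,"wx": 0,"wy": 0,"wz": 0}]}}

```text
t: 27.18
eef_pos: [0.5604, 0.3139, 0.0253]
tool_rot: [0.0, 0.6, 0.8, 0.001]
contact_force: [-0.8, 0.5, 0.7]
gripper_width: 0.154
```

Emit:
{"op": "jog_arm", "data": {"plan": [{"x": 0,"y": 0,"z": 0,"wx": 0,"wy": 0,"wz": 0},{"x": 0,"y": 0,"z": 0,"wx": 0,"wy": 0,"wz": 0},{"x": 0,"y": 0,"z": 0,"wx": 0,"wy": 0,"wz": 0},{"x": 0,"y": 0,"z": 0,"wx": 0,"wy": 0,"wz": 0},{"x": 0,"y": 0,"z": 0,"wx": 0,"wy": 0,"wz": 0}], "hand": -0.2}}

```text
t: 27.6
eef_pos: [0.5605, 0.3138, 0.0254]
tool_rot: [0.0, 0.6, 0.8, 0.001]
contact_force: [0.3, 0.7, -0.9]
gripper_width: 0.4
```

```bash
python3 br.py w22
```

```text
t 27.6 p [0.5605 0.3138 0.0254] frame [0.001  0.0393] F [ 0.3  0.7 -0.9] Fx_frame 0.5 width 34.0 yaw 16.24 tilt [0.0013 0.0008]
Fy_frame 0.59
face y from foot edge 184.79 0.0053
face y from foot edge 184.78 0.0054
face y from foot edge 184.74 0.0054
scene prof -0.03 [68, 68, 69, 69, 69, 68, 69, 69, 71, 74, 75, 73, 72, 73, 74, 75, 75, 76, 77, 79, 80, 81, 85, 88, 90, 91, 92, 90, 88, 84, 79, 78, 79, 82, 87, 93, 100, 109, 112, 114, 113, 105, 96, 81, 65, 50]
scene prof 0.03 [68, 69, 69, 69, 70, 73, 76, 87, 99, 111, 124, 131, 134, 137, 139, 141, 140, 139, 139, 140, 136, 130, 131, 135, 140, 144, 147, 146, 144, 130, 118, 108, 100, 96, 96, 95, 94, 92, 87, 82, 71, 59, 49, 39, 31, 24]
```

Emit:
{"op": "jog_arm", "data": {"plan": [{"x": 0,"y": 0,"z": -0.1,"wx": 0,"wy": 0,"wz": 0},{"x": 0,"y": 0,"z": -0.25,"wx": 0,"wy": 0,"wz": 0},{"x": 0,"y": 0,"z": -0.45,"wx": 0,"wy": 0,"wz": 0},{"x": 0,"y": 0,"z": -0.65,"wx": 0,"wy": 0,"wz": 0},{"x": 0,"y": 0,"z": -0.85,"wx": 0,"wy": 0,"wz": 0},{"x": 0,"y": 0,"z": -1.0,"wx": 0,"wy": 0,"wz": 0},{"x": 0,"y": 0,"z": -1.0,"wx": 0,"wy": 0,"wz": 0}]}}

```text
t: 28.28
eef_pos: [0.5637, 0.3154, 0.2332]
tool_rot: [0.002, 0.6, 0.8, 0.007]
contact_force: [0.6, 0.6, 0.1]
gripper_width: 0.403
```

```bash
python3 -c "
from st import *
stat(); plan((.50,.255,.28,-30),(.50,.255,.28,-73.8),frm='chain')"
```

```text
t 28.28 p [0.5637 0.3154 0.2332] frame [0.0045 0.04  ] F [0.6 0.6 0.1] Fx_frame 0.7 width 34.2 yaw 16.21 tilt [0.0115 0.0078]
0 shift [-0.2002 -0.3869 -0.24  ] turn [ 0.0034 -0.003   0.2567] rows>= 6.5
1 shift [0. 0. 0.] turn [0.     0.     0.2433] rows>= 6.1
```

Emit:
{"op": "jog_arm", "data": {"plan": [{"x": -0.1,"y": -0.2,"z": -0.24,"wx": 0.003,"wy": -0.003,"wz": 0.08},{"x": -0.2,"y": -0.387,"z": -0.24,"wx": 0.003,"wy": -0.003,"wz": 0.16},{"x": -0.2,"y": -0.387,"z": -0.24,"wx": 0.003,"wy": -0.003,"wz": 0.257},{"x": -0.2,"y": -0.387,"z": -0.24,"wx": 0.003,"wy": -0.003,"wz": 0.257},{"x": -0.2,"y": -0.387,"z": -0.24,"wx": 0.003,"wy": -0.003,"wz": 0.257},{"x": -0.2,"y": -0.387,"z": -0.24,"wx": 0.003,"wy": -0.003,"wz": 0.257},{"x": -0.2,"y": -0.387,"z": -0.24,"wx": 0.003,"wy": -0.003,"wz": 0.257},{"x": -0.2,"y": -0.387,"z": -0.24,"wx": 0.003,"wy": -0.003,"wz": 0.257}]}}

```text
t: 28.95
eef_pos: [0.4998, 0.255, 0.2798]
tool_rot: [0.0, 0.867, 0.499, 0.0]
contact_force: [-0.6, 0.3, -0.3]
gripper_width: 0.396
```

Emit:
{"op": "jog_arm", "data": {"plan": [{"x": 0,"y": 0,"z": 0,"wx": 0,"wy": 0,"wz": 0.243},{"x": 0,"y": 0,"z": 0,"wx": 0,"wy": 0,"wz": 0.243},{"x": 0,"y": 0,"z": 0,"wx": 0,"wy": 0,"wz": 0.243},{"x": 0,"y": 0,"z": 0,"wx": 0,"wy": 0,"wz": 0.243},{"x": 0,"y": 0,"z": 0,"wx": 0,"wy": 0,"wz": 0.243},{"x": 0,"y": 0,"z": 0,"wx": 0,"wy": 0,"wz": 0.243},{"x": 0,"y": 0,"z": 0,"wx": 0,"wy": 0,"wz": 0.243},{"x": 0,"y": 0,"z": 0,"wx": 0,"wy": 0,"wz": 0.243},{"x": 0,"y": 0,"z": 0,"wx": 0,"wy": 0,"wz": 0.243},{"x": 0,"y": 0,"z": 0,"wx": 0,"wy": 0,"wz": 0.243},{"x": 0,"y": 0,"z": 0,"wx": 0,"wy": 0,"wz": 0.243},{"x": 0,"y": 0,"z": 0,"wx": 0,"wy": 0,"wz": 0.243}]}}

```text
t: 29.95
eef_pos: [0.4998, 0.2549, 0.2798]
tool_rot: [0.0, 0.99, 0.141, 0.001]
contact_force: [-0.0, -1.0, 1.8]
gripper_width: 0.401
```

```bash
python3 chk.py w23
python3 - <<'E'
from st import *
n,im,T=src("w23"); x0=w(0.001,.036); m=BRACK[~((BRACK[:,2]<.01)&(BRACK[:,0]>.0)) ]
v,c=fit(n,im,T,BRACK,(*x0,FA-np.pi/2),span=(.006,.006,.06)); print("bracket c in frame",inframe(v).round(4),"yaw rel",(np.degrees(v[2]-FA)+90).round(2),c)
d=finder.find_in("wrist","divider_c")[:1]; print(d)
# seam profiles at z=.07 across frame y
g=cv2.cvtColor(im,cv2.COLOR_RGB2GRAY).astype(np.float32); c=cams.get_calibration("wrist")
for fx,ys,z in((.02,np.linspace(-.012,.022,35),.0715),(.06,np.linspace(-.012,.012,25),.07)):
    P=np.array([(*w(fx,y),z) for y in ys]); p=P@T[:3,:3].T+T[:3,3]; u=np.c_[p[:,0]/p[:,2]*c["fx"]+c["cx"],p[:,1]/p[:,2]*c["fy"]+c["cy"]].astype(np.float32)
    print(fx,cv2.remap(g,u[:,:1].copy(),u[:,1:].copy(),1).ravel().astype(int).tolist())
s=save("scene","scene4"); 
for t in("lever_knob","pencil"):
    for n in("scene",): 
        for d in finder.place_of(n,t)[:1]: print(t,d["confidence"],ray(n,d["location"],.058 if t=="lever_knob" else 0))
E
```

```text
t 29.95 p [0.4998 0.2549 0.2798] frame [-0.0737 -0.0003] F [-0.  -1.   1.8] Fx_frame -0.3 width 34.1 yaw -73.83 tilt [ 0.0011 -0.0002]
frame [0.0074 0.0001] 16.16 -30.7
div   [-0.0329  0.0114] 16.26 -38.9
bracket c in frame [0.0013 0.036 ] yaw rel 0.0 -140.74295
[{'bbox': [313.3, 20.6, 15.8, 167.1], 'confidence': 0.92}]
0.02 [163, 159, 133, 110, 104, 122, 156, 179, 167, 160, 179, 191, 192, 184, 175, 180, 188, 178, 179, 238, 243, 245, 245, 245, 243, 236, 230, 243, 244, 243, 243, 244, 244, 244, 244]
0.06 [182, 168, 126, 93, 86, 104, 148, 190, 183, 165, 182, 194, 191, 174, 166, 182, 196, 186, 173, 179, 179, 174, 170, 169, 167]
lever_knob 0.64 [ 0.37806574 -0.30868753  0.058     ]
pencil 0.66 [0.59507472 0.19944814 0.        ]
```

The bracket fits at x +1.3 mm with its face at y +6.0 mm, 0.0° off, and no gap at the seam. The frame x fit (+7 mm) and the divider fit look like mis-locks, so I'll check those edges directly in both cameras.

Run:
```python
from st import *
n,im,T=src("w23"); g=cv2.cvtColor(im,cv2.COLOR_RGB2GRAY).astype(np.float32); c=cams.get_calibration("wrist")
def prof(pts):
    P=np.array(pts); p=P@T[:3,:3].T+T[:3,3]; u=np.c_[p[:,0]/p[:,2]*c["fx"]+c["cx"],p[:,1]/p[:,2]*c["fy"]+c["cy"]].astype(np.float32); return cv2.remap(g,u[:,:1].copy(),u[:,1:].copy(),1).ravel().astype(int).tolist()
for fy in(-.09,-.05,.0,.06): print("along x .075...110 at y",fy,prof([(*w(x,fy),.07) for x in np.arange(.075,.1101,.001)]))
for fx in(-.05,.0,.04,.08): print("across right face -12..0, x",fx,prof([(*w(fx,y),.07) for y in np.arange(-.012,.001,.001)]))
for fx in(-.04,.05): print("sides L 110..130, R",fx,prof([(*w(fx,y),.07) for y in np.arange(.110,.131,.001)]),prof([(*w(fx,-y),.07) for y in np.arange(.110,.131,.001)]))
for f in("scene4","scene0","scene1"):
    m,i,S=src(f); v,k,_=fitbar(m,i,S,FB,(FX,FY,FA)); print(f,"frame",inframe(v).round(4),np.degrees(v[2]).round(2))
```

```text
along x .075...110 at y -0.09 [76, 73, 70, 70, 70, 69, 70, 69, 70, 68, 69, 72, 73, 73, 75, 106, 165, 196, 188, 168, 179, 192, 180, 149, 138, 165, 181, 175, 171, 173, 175, 180, 183, 181, 176, 174]
along x .075...110 at y -0.05 [78, 73, 70, 70, 70, 68, 66, 70, 71, 71, 70, 70, 70, 73, 77, 104, 157, 180, 164, 158, 181, 197, 193, 174, 151, 169, 188, 180, 171, 172, 169, 164, 158, 152, 155, 163]
along x .075...110 at y 0.0 [197, 197, 196, 191, 186, 190, 194, 196, 197, 196, 195, 191, 191, 193, 186, 167, 169, 188, 185, 173, 185, 198, 189, 165, 163, 181, 191, 172, 165, 172, 166, 168, 170, 171, 173, 174]
along x .075...110 at y 0.06 [78, 74, 72, 71, 72, 73, 73, 73, 74, 74, 76, 77, 74, 75, 78, 105, 163, 180, 152, 151, 180, 195, 194, 180, 168, 180, 188, 175, 163, 162, 159, 159, 163, 168, 172, 174]
across right face -12..0, x -0.05 [165, 161, 146, 115, 101, 126, 171, 191, 179, 162, 175, 184, 183]
across right face -12..0, x 0.0 [171, 175, 167, 116, 99, 117, 156, 185, 178, 165, 178, 187, 187]
across right face -12..0, x 0.04 [115, 122, 126, 103, 91, 109, 152, 188, 181, 164, 182, 192, 192]
across right face -12..0, x 0.08 [66, 67, 67, 67, 70, 90, 141, 190, 184, 166, 183, 192, 190]
sides L 110..130, R -0.04 [71, 70, 68, 69, 80, 115, 164, 176, 161, 152, 170, 179, 173, 161, 161, 170, 178, 171, 168, 172, 174, 174] [74, 74, 77, 75, 84, 128, 169, 176, 163, 158, 171, 178, 175, 163, 152, 174, 180, 185, 181, 169, 156, 147]
sides L 110..130, R 0.05 [70, 69, 67, 67, 80, 119, 164, 168, 143, 151, 174, 178, 166, 155, 158, 171, 181, 187, 194, 191, 182, 172] [71, 71, 70, 72, 84, 136, 170, 173, 163, 159, 173, 179, 176, 157, 155, 168, 166, 162, 164, 170, 179, 187]
scene4 frame [ 0.001  -0.0001] 15.94
scene0 frame [ 0.0011 -0.    ] 15.93
scene1 frame [ 0.001  -0.0001] 15.93
```

Both cameras agree. The frame is unmoved (scene fit same to 0.1 mm), the divider's right face is at -6 mm all along, its end meets the back, and the lever is still open. Handing in.

```bash
python3 -c "
from station import bot
print(bot.hand_in())"
```

```text
the job is handed in; nothing more can be done
None
```

The job is done and handed in at about 30 s of robot time. The lever is fully open, the divider stands in the frame against the back, and the bracket is snug on its left face.

**What I did**
- I swung the lever to its stop. The force rose to 11.6 N with no further motion. I left it open.
- I lifted the divider out, set it down in the frame and pushed it gently against the back.
- I picked the bracket by its web and slid it to the divider's left face until it just touched.

**Last checks**
- **Divider:** it is centred to about 0.3 mm and parallel to the sides. Its end is against the back, with a seam of about 0.3 mm or less.
- **Bracket:** its face is flush with the divider (0.0° off, no visible gap). It sits about 0.5–1 mm from half-way along. The divider moved about 0.3 mm at first touch.
- **Frame and lever:** the frame is unchanged to 0.1 mm in the scene camera. The lever knob is still found at its open position.
- **Other things:** the pencil was found within a few mm of where it began. I did not re-measure the glue bottle, square, tape measure or screwdriver; the arm stayed clear of them.

**Checks that disagreed:** in the last wrist picture, my automatic fit put the frame 7 mm off along x and failed on the divider. Direct edge measurements in that picture contradicted both, and the scene camera contradicted the frame fit, so I treated them as wrong fits.

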